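Clip the ring key back onto the tool stand's snap hook

ROBOT

A 6-joint arm with a two-finger parallel gripper is mounted at the origin on the work surface. World frame = base frame: x ahead of the robot, y to its left, z up, the work surface at z = 0. Lengths are in m, angles in rad, forces in N, time in s.
With the tool pointing down it reaches from about 0.375 to 0.9 m from the base axis. Payload 3.1 kg.
Tool frame: the origin (TCP) lies midway between the tips of the shut fingers; the grasp point (between the pads) lies 19 mm behind it; y points along the fingers, x is the direction in which the jaws open and shut, and the axes are right-handed (so a half turn about y gives the same grasp; the last joint's range is limited). The gripper opens to 87 mm and grips with 3 to 60 N. Pads are 19 mm wide; open, the fingers measure 117 mm over their backs; the gripper's body (75 mm by 190 mm) begins 51 mm behind the grasp point.
Start: joints at [1.03, 0.527, 1.433, -0, 1.181, -0.178], TCP at [0.222, 0.584, 0.223] pointing down, gripper open.
Joint ranges: [-3.08, 3.08], [-0.75, 2.2], [0.22, 2.44], [-1.43, 4.57], [0, 2.65], [-2.85, 2.85]. Speed limits (rad/s): [2.79, 2.79, 3.14, 3.14, 3.14, 3.14].

INTERFACE

Orientations are given as a unit quaternion [x, y, z, w].
In Python, from rig import sensors, vision, robot gives the robot as it stands.
- The arm moves only by the tool play_rows, never from a script. Its argument "moves" is text: rows parted by semicolons, each of 7 numbers parted by spaces: the shift along the world's x, y, z in mm, then the turn, a rotation vector about the world's x, y, z in rad, then the finger opening in mm, from 0 to 87. In form: tx ty tz wx wy wz hand; .... A call has 1 to 20 rows; each row shifts and turns the pose as measured when the row begins; what a row does not reach is not made up. A row lasts 1/10 s, in which the tool goes at most 50 mm and 8.59 degrees, less where a joint would pass 70% of its speed; a pose out of reach is approached as far as the arm can. A call is refused whole if a number of a shift passes 50 or a number of a turn 0.15, either way. A call with a gripper value outside its range is refused whole. The fingers move at their own pace and stop on an object; "newtons" is the grip in N (left out, the last holds). Time passes only in rows, so rows that do not move let the fingers close. It gives the time, the measured TCP pose, the force and the opening at its end, in the units of the state.
- sensors.get_obs(): the state, without advancing time (a new reading comes with each control period).
- vision.camera(name): name is "scene" or "top" or "wrist"; returns a dict with "image" (400x640x3 uint8, blue, green, red), "intrinsics" (3x3 intrinsics, pixels), "origin" and "rotation" of the camera in the world; the wrist camera has in their place "T_tool_cam" (4x4, takes a point from camera to tool coordinates, whose origin is the TCP and whose axes are the tool frame's). Camera axes: x right, y down, z forward; pixel columns grow to the right and rows downward; lengths in m; the calibration is good to about 2 mm. A picture is of the moment at which its call begins: read the wrist's pose just before it. There is no depth.
- robot.hand_in(): hands the job in, once; it reports no verdict.
Trained networks look in a picture, given as the dict that the camera call returned (one of the last four; its "shot" number tells which), for a name from the list of things; names that differ only in an ending like _2 or _b are one class to them, and where a whole thing is asked for, a point or a joint stands for the part that bears it (a point fixed in the world has none). Each returns a list of dicts, best first, with "p" (0 to 1); they miss things now and then, are a little off and sometimes report something else, mostly with a low value. They report only what shows in the picture. A call takes as long as a camera call. They do not tell look-alikes from the thing itself.
- vision.boxes_of(picture, query): "point" ([x, y, z] in m, in the coordinates of the camera as it stood for that picture, good to about 4 mm: the middle of the surface that is visible of it).
- vision.cut_out(picture, query): "pixels" (400x640 bool, what is visible of it).
The state is a dict: "time": time; "q": joint angles; "joint_velocities": joint speeds; "joint_torque": joint torques, N m; "position": TCP position; "tool_rot": TCP orientation; "ft_force": force on the tool from outside, world axes, zero at the start; "moment": the same for the moment, N m; "grip_width": finger opening in m.
Only numpy, scipy, OpenCV 4.12 (cv2) and the standard library are available. Lean on these libraries where they do the work, as an engineer would, in place of code of your own. Each camera call takes 0.05 s, during which the arm holds its last target.

TASK

Put the key with the ring end away: press its ring against the sprung gate of the snap hook on the tool stand so that the gate gives way inward, pass the ring in, let the gate snap shut behind it, and leave the key hanging from the hook by its ring, handle down. The hook is only hand-tight on its post, and its exact height must be felt for: never push on the stand or hook with more than 18 N, and leave the other things on the counter where they are.

Things in the scene. Friction and masses are not known exactly. Their poses are not given: they have to be found in the camera images.
- key: The key to hang, about 90 g: black box-shaped handle 80 mm long (x), 16 wide (y), 20 high (z), then a short 9 mm neck and a ring, 138 mm in all. Origin: centre of the handle's underside; x points to the ring, z up as it lies flat on the counter. Starts on the robot's left or right, ring pointing roughly away from it. A firm grip (80 N) across the 16 mm keeps it from turning.
- key_ring (a point): Centre of the key's steel ring, 74 mm ahead of the key's origin and 10 mm above its underside; axes as the key's. The ring lies in the key's x-y plane: 48 mm outside, 36 mm inside diameter, of 6 mm round bar (bar centre 21 mm from the ring's centre).
- stand: Tool stand with all it carries (post, clamp, snap hook, gate), fixed. Origin: on the counter right under the hook's gate; x points from the gate to the post (the way the ring is pushed in), z up. Post 16 mm thick, 312 tall, at x = 115 mm, on a 12 mm base plate from x = 65 to 185, y = -65 to 65 mm. A 36 mm clamp and a 12 mm arm hold the hook.
- hook_mark (a point): Mark fixed on the stand, 195 mm above its origin, axes as the stand's: the gate's hinge at the clamp's mid setting. THE REAL HINGE AND HOOK SIT UP TO 20 MM HIGHER OR LOWER (new each time, not reported: feel for it); sideways and in depth the mark is true. The hook is a closed loop of 9 mm round steel bar in the stand's x-z plane, 119 mm tall, 57 mm deep.
- hook_mouth (a point): Fixed on the stand 44 mm above hook_mark: the mouth at the mid setting (off by the same up to 20 mm). From the real hinge: gate, a 7 mm bar at x 0, rounded tip at z 47 mm; above it the rigid nose, 9 mm bar at x 0, ends at z 50.5. The ring's far bar (its centre) passes only at z 42.5 to 47: lower, the gate meets its stop. At z 44 it slips past the tip about 24 mm in; the spine stops it at x 40.
- hook_bend (a point): Fixed on the stand 22 mm below hook_mark and 24 mm behind the gate: inside of the hook's bottom bend at the mid setting (off by the same up to 20 mm), where the ring hangs at the end. The bend's inner surface is 20 to 26 mm below the hinge from 8 to 40 mm behind the gate. The hook's top is 85 mm above the hinge.
- gate (a joint): Angle of the sprung gate, hinged at its foot: 0 shut (a stop), grows as it swings inward (to the post) to its stop at 0.6 rad. Spring: 0.105 N m when shut plus 0.3 N m per rad; pressed near its tip it starts at about 2.5 N and passes the ring at about 8 N; lower down it is much stiffer (over 10 N within 10 mm of the hinge).
- stub_key: Bystander: a key with the same handle but a solid steel stub 19 mm thick instead of a ring; lies flat on the other side (left or right) of the robot.
- screwdriver: Bystander: screwdriver 150 mm long, lying loose on the counter.
- cup: Bystander: open black cup, 72 mm wide, 85 mm tall; origin at the centre of its underside.
- spray: Bystander: white bottle, 56 mm wide, 150 mm tall; origin at the centre of its underside.
- case: Bystander: black spectacle case 155 x 60 x 45 mm; origin at the centre of its underside.
- lens: Bystander: clear uncut lens, a disc 70 mm wide, 9 mm thick; origin at the centre of its underside.
Not all that is in view belongs to the job. Leave any turquoise look-alike of the key alone.

How it is judged:
On the way, in this order (a step that is already met when the one before it is completed fails the run):
1. the key's ring presses the gate open (past 0.15 rad) (value of joint gate above 0.15 rad and contact force between key and stand above 0.5 N), for 0.04 s.
2. the gate is shut again with the ring through it (ring centre within 18 mm of the gate's plane and 18 mm sideways) (value of joint gate below 0.08 rad and x of key_ring in the frame of hook_mark between -0.018 and 0.018 m and y of key_ring in the frame of hook_mark between -0.018 and 0.018 m and z of key_ring in the frame of hook_mark between -0.065 and 0.072 m), for 0.1 s.
At the end, for the whole second after the job is handed in: The gate is shut (under 0.08 rad) and the key hangs by its ring in the bottom of the hook, handle down (within 0.6 rad), at most swaying a little (under 0.3 m/s); its ring centre 15 mm before to 60 mm behind the gate, within 30 mm sideways, 5 to 80 mm below the mark (value of joint gate below 0.08 rad and angle between key's own x axis and vertical below 0.6 rad and linear speed of key below 0.3 m/s and contact force between key and stand above 0.1 N and x of key_ring in the frame of hook_mark between -0.015 and 0.06 m and y of key_ring in the frame of hook_mark between -0.03 and 0.03 m and z of key_ring in the frame of hook_mark between -0.08 and -0.005 m); the robot touches nothing.
It fails at once if the stand or hook is pushed with more than 18 N (contact force between anything else and stand above 18 N).
It fails at once if another thing on the counter is shifted by more than 25 mm (distance of any of screwdriver, cup, spray, case, lens, stub_key from where it was at the start of the episode above 0.025 m).
It also fails if it takes over 72 s, if anything falls off the work surface, if the arm or the gripper's body presses on something with over 40 N, if the wrist force passes 120 N, or if a joint passes its speed limit or range.

## Working session

There is one attempt and no reset: what is moved stays moved. The work goes in short steps, Python scripts to look and compute and a tool call to move; the robot and the scene stay as the last step left them, time stands still between calls to the robot, and variables do not carry over. Pictures are saved under pics/ and viewed, and the job is handed in when it is done.

Besides the shell and the picture viewer there is one more tool, called as a command line: name --argument value ..., lists and objects as JSON in quotes. play_rows: Moves the arm, as the interface text tells. Its arguments: {"type":"object","properties":{"moves":{"type":"string"},"newtons":{"type":"number"}},"required":["moves"]}

```bash
mkdir -p pics
cat > h.py <<'E'
import numpy as np, cv2
from scipy.spatial.transform import Rotation as R
from rig import sensors, vision, robot
def world(pic,p): return np.array(pic["rotation"])@np.array(p)+np.array(pic["origin"])
def proj(pic,P):
    c=np.array(pic["rotation"]).T@(np.array(P)-np.array(pic["origin"])); k=np.array(pic["intrinsics"])@c; return k[:2]/k[2]
def ray(pic,uv,z):
    d=np.array(pic["rotation"])@np.linalg.inv(np.array(pic["intrinsics"]))@np.array([uv[0],uv[1],1.]); o=np.array(pic["origin"]); return o+d*(z-o[2])/d[2]
E
python3 - <<'E'
from h import *
o=sensors.get_obs();print(o)
for n in("scene","top"):
    p=vision.camera(n);cv2.imwrite(f"pics/{n}0.png",p["image"]);print(n,p["intrinsics"],p["origin"],p["rotation"])
    for q in("key","stub_key","stand","screwdriver","cup","spray","case","lens"):
        for d in vision.boxes_of(p,q): 
            w=world(p,d["point"]);print(q,round(d["p"],2),w.round(3),proj(p,w).round())
E
```

```text
{'time': 0.0, 'q': array([ 1.02949171e+00,  5.28474770e-01,  1.43389788e+00,  1.74487314e-05,
        1.18139239e+00, -1.78482230e-01]), 'joint_velocities': array([-0.00212694,  0.00048731, -0.00117096, -0.00028087, -0.0008105 ,
        0.0001836 ]), 'joint_torque': array([-1.24195358e-04, -4.40038705e+01, -1.76592994e+01,  6.32497994e-02,
        5.81365207e-02, -1.57178665e-04]), 'position': array([0.22139672, 0.58369241, 0.22156776]), 'tool_rot': array([ 0.58231676,  0.40088205, -0.40228589, -0.58169308]), 'ft_force': array([ 0.39148755, -0.05584132,  0.16959613]), 'moment': array([-0.05023747,  0.01480087, -0.04494414]), 'grip_width': 0.08695997741020983}
scene [[428.36404143   0.         321.75103706]
 [  0.         428.36404143 198.77996614]
 [  0.           0.           1.        ]] [ 1.32173643 -0.61235371  1.03067323] [ 0.79879981  0.43545898 -0.18808821 -0.37002321]Traceback (most recent call last):
  File "<stdin>", line 7, in <module>
  File "h.py", line 4, in world
    def world(pic,p): return np.array(pic["rotation"])@np.array(p)+np.array(pic["origin"])
                             ~~~~~~~~~~~~~~~~~~~~~~~~~^~~~~~~~~~~~
ValueError: matmul: Input operand 1 has a mismatch in its core dimension 0, with gufunc signature (n?,k),(k,m?)->(n?,m?) (size 3 is different from 4)
```

```bash
cat > h.py <<'E'
import numpy as np, cv2
from scipy.spatial.transform import Rotation as R
from rig import sensors, vision, robot
def M(pic): return R.from_quat(pic["rotation"]).as_matrix()
def world(pic,p): return M(pic)@np.array(p)+np.array(pic["origin"])
def proj(pic,P):
    c=M(pic).T@(np.array(P)-np.array(pic["origin"])); k=np.array(pic["intrinsics"])@c; return k[:2]/k[2]
def ray(pic,uv,z):
    d=M(pic)@np.linalg.inv(np.array(pic["intrinsics"]))@np.array([uv[0],uv[1],1.]); o=np.array(pic["origin"]); return o+d*(z-o[2])/d[2]
E
python3 - <<'E'
from h import *
o=sensors.get_obs()
print(R.from_quat(o["tool_rot"]).as_matrix().round(3))
for n in("scene","top"):
    p=vision.camera(n);cv2.imwrite(f"pics/{n}0.png",p["image"]);print(n,p["origin"])
    for q in("key","stub_key","stand","screwdriver","cup","spray","case","lens"):
        for d in vision.boxes_of(p,q): 
            w=world(p,d["point"]);print(q,round(d["p"],2),w.round(3),proj(p,w).round())
E
```

```text
[[ 0.355 -0.001 -0.935]
 [ 0.935 -0.002  0.355]
 [-0.002 -1.     0.   ]]
scene [ 1.32173643 -0.61235371  1.03067323]
key 0.63 [ 0.508 -0.258  0.015] [265. 261.]
key 0.49 [ 0.355 -0.418  0.016] [198. 250.]
stub_key 0.52 [0.489 0.304 0.019] [399. 194.]
stand 0.91 [ 0.731 -0.051  0.015] [363. 281.]
screwdriver 0.62 [ 0.443 -0.03   0.023] [316. 219.]
cup 0.69 [ 0.671 -0.33   0.058] [269. 300.]
cup 0.43 [ 0.733 -0.052  0.012] [363. 282.]
spray 0.88 [0.693 0.36  0.081] [455. 208.]
case 0.86 [ 0.606 -0.477  0.045] [209. 310.]
case 0.27 [0.66  0.263 0.007] [423. 228.]
lens 0.78 [0.663 0.264 0.007] [424. 229.]
top [ 0.33950901 -0.06534087  1.24822315]
key 0.8 [ 0.509 -0.252  0.019] [377. 206.]
key 0.73 [ 0.355 -0.415  0.022] [433. 253.]
stub_key 0.45 [0.485 0.309 0.019] [202. 219.]
stand 0.84 [ 0.723 -0.049  0.009] [312. 145.]
screwdriver 0.56 [ 0.433 -0.024  0.025] [306. 232.]
cup 0.6 [ 0.683 -0.335  0.046] [401. 150.]
spray 0.73 [0.677 0.364 0.091] [179. 156.]
case 0.95 [ 0.585 -0.473  0.043] [447. 179.]
lens 0.81 [0.66  0.264 0.011] [218. 166.]
```

View pics/scene0.png

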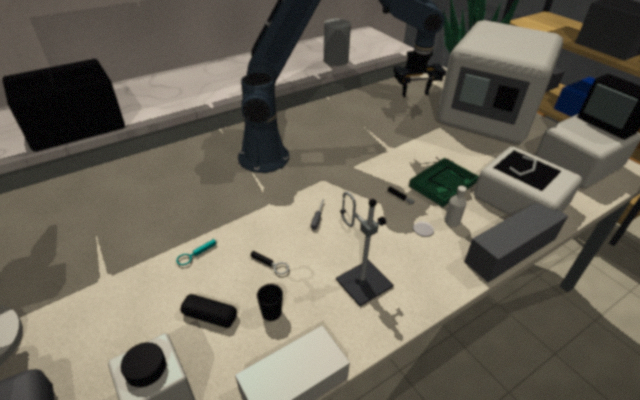

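View pics/top0.png

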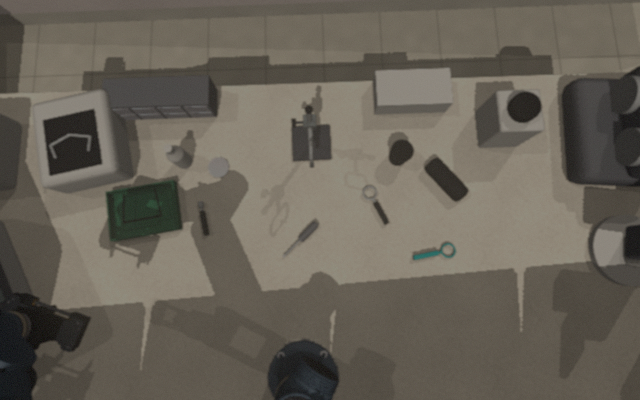

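Candidates are the key with black handle and ring at top (376,205) / scene (268,262), the turquoise look-alike at top (434,252) / scene (198,252), and the black stub key at top (203,219). The first fits: black handle with a ring. I'll confirm with an enlarged crop.

Run:
```python
from h import *
t=cv2.imread("pics/top0.png");s=cv2.imread("pics/scene0.png")
a=cv2.resize(t[165:245,340:420],(400,400),interpolation=cv2.INTER_CUBIC)
b=cv2.resize(t[90:190,270:350],(320,400),interpolation=cv2.INTER_CUBIC)
cv2.imwrite("pics/crop1.png",cv2.convertScaleAbs(np.hstack([a,b]),alpha=1.5))
a=cv2.resize(s[235:295,240:300],(400,400),interpolation=cv2.INTER_CUBIC)
b=cv2.resize(s[180:310,320:410],(0,0),fx=4,fy=4,interpolation=cv2.INTER_CUBIC)
b=cv2.copyMakeBorder(b,0,0,0,0,0);a=cv2.copyMakeBorder(a,0,120,0,0,0)
cv2.imwrite("pics/crop2.png",cv2.convertScaleAbs(np.hstack([a,b]),alpha=1.5))
```

```text
(no output)
```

View pics/crop1.png

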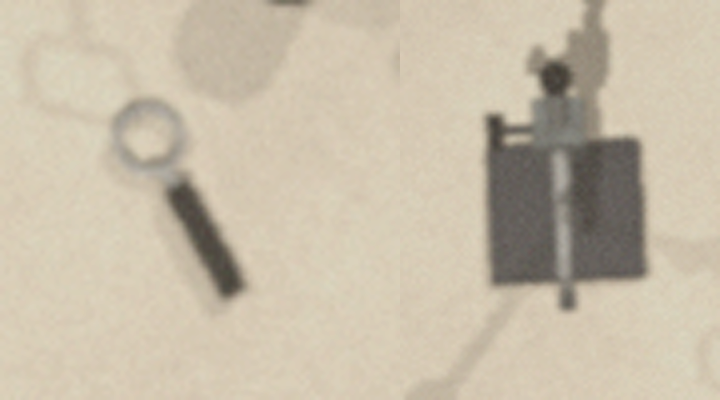

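View pics/crop2.png

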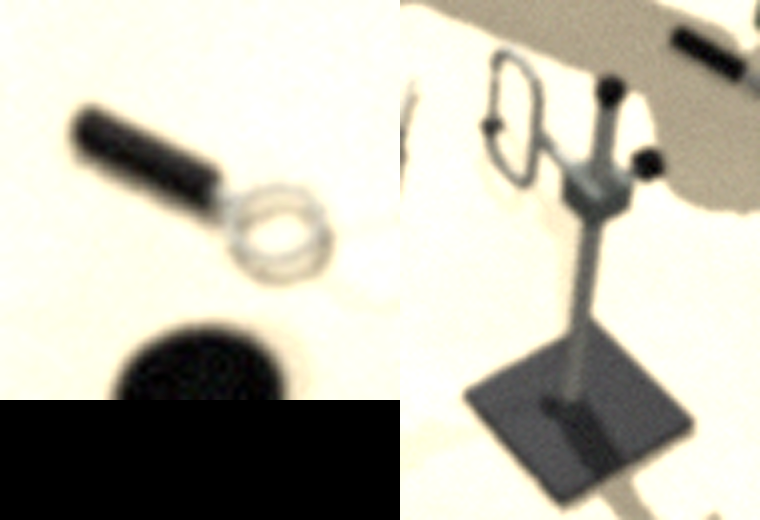

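Run:
```python
from h import *
t=vision.camera("top"); s=vision.camera("scene")
def c1(u,v,ox,oy,sc): return (ox+(u+.5)/sc-.5, oy+(v+.5)/sc-.5)
ring=ray(t,c1(149,135,340,165,5),.010); rear=ray(t,c1(234,289,340,165,5),.015)
print("ring",ring,"rear",rear, "len",np.linalg.norm((ring-rear)[:2]), np.degrees(np.arctan2(*(ring-rear)[1::-1])))
print("top ring->scene px",proj(s,ring), proj(s,rear))
C=[ray(t,c1(u-400,v,270,90,4),.012) for u,v in[(490,143),(638,139),(646,277),(494,283)]]
C=np.array(C);print(C.round(4)); print("ctr",C.mean(0))
dx=(C[0]+C[1]-C[2]-C[3])/2; dy=(C[0]+C[3]-C[1]-C[2])/2
print(np.linalg.norm(dx),np.linalg.norm(dy),np.degrees(np.arctan2(dx[1],dx[0])),np.degrees(np.arctan2(dy[1],dy[0]))-90)
# scene base corners crop2: (u-400)/4+320
S=[ray(s,c1(u-400,v,320,180,4),.012) for u,v in[(465,396),(562,507),(692,424),(592,322)]]
S=np.array(S);print(S.round(4),S.mean(0))
# knob: intersect scene and top rays
ps=c1(492-400,125,320,180,4); pt=c1(567-400,298,270,90,4)
for z in np.arange(.17,.23,.01): print(round(z,3), ray(s,ps,z).round(3), ray(t,pt,z).round(3))
m=vision.cut_out(t,"key")
for d in m[:2]:
    v,u=np.nonzero(d["pixels"]);print(d["p"],u.mean(),v.mean(),u.min(),u.max(),v.min(),v.max())
```

```text
ring [ 0.55872838 -0.23076171  0.01      ] rear [ 0.45654984 -0.2788833   0.015     ] len 0.11294309370129806 25.21836934454899
top ring->scene px [281.35004795 268.76796203] [251.92959778 252.7260271 ]
[[ 0.7913  0.0154  0.012 ]
 [ 0.7905 -0.1083  0.012 ]
 [ 0.6716 -0.1107  0.012 ]
 [ 0.6707  0.0144  0.012 ]]
ctr [ 0.73102785 -0.04729516  0.012     ]
0.11974192665023735 0.1244001810165465 0.7892381316183045 0.017414889926570254
[[ 0.6803 -0.1126  0.012 ]
 [ 0.7977 -0.1109  0.012 ]
 [ 0.7915  0.0143  0.012 ]
 [ 0.6738  0.0127  0.012 ]] [ 0.73582662 -0.04913557  0.012     ]
0.17 [ 0.583 -0.029  0.17 ] [ 0.616 -0.048  0.17 ]
0.18 [ 0.591 -0.035  0.18 ] [ 0.613 -0.048  0.18 ]
0.19 [ 0.6   -0.042  0.19 ] [ 0.61  -0.048  0.19 ]
0.2 [ 0.608 -0.049  0.2  ] [ 0.608 -0.048  0.2  ]
0.21 [ 0.617 -0.056  0.21 ] [ 0.605 -0.048  0.21 ]
0.22 [ 0.626 -0.063  0.22 ] [ 0.603 -0.049  0.22 ]
0.74 378.55172413793105 207.4384236453202 363 389 186 224
0.48 427.58490566037733 254.62264150943398 414 453 251 259
```

The crop confirms it: black handle at crop (205,240), steel ring at crop (149,135). That is the key. Moving above it.

play_rows --moves "21 -38 0 0 0 -0.12 60;21 -38 0 0 0 -0.12 60;21 -38 0 0 0 -0.12 60;21 -38 0 0 0 -0.12 60;21 -38 0 0 0 -0.12 60;21 -38 0 0 0 -0.12 60;21 -38 0 0 0 -0.12 60;21 -38 0 0 0 -0.12 60;3 -41 0 0 0 -0.12 60;3 -41 0 0 0 -0.12 60;3 -41 0 0 0 -0.12 60;3 -41 0 0 0 -0.12 60;3 -41 0 0 0 -0.12 60;3 -41 0 0 0 -0.12 60;3 -41 0 0 0 -0.12 60;3 -41 0 0 0 -0.12 60"

```text
time: 2.75
position: [0.4214, -0.0658, 0.2265]
tool_rot: [0.655, -0.262, 0.277, -0.652]
ft_force: [-0.2, 0.6, 0.2]
grip_width: 0.0599
```

```bash
cat >> h.py <<'E'
def st(tgt=None,Rt=None,pr=True):
    o=sensors.get_obs();r=R.from_quat(o["tool_rot"]);m=r.as_matrix()
    print("t",round(o["time"],2),"pos",(o["position"]*1000).round(1),"yaw(z)",np.degrees(np.arctan2(m[1,2],m[0,2])).round(2),"F",o["ft_force"].round(1),"w",o["grip_width"].round(4))
    if tgt is not None: print(" d mm",(np.array(tgt)*1000-o["position"]*1000).round(1))
    if Rt is not None: print(" rotvec",(R.from_matrix(Rt)*r.inv()).as_rotvec().round(4))
    return o,m
def keyR(yaw,pitch=0): # tool axes with key x (tool z) at yaw, pitched up by pitch
    z=np.array([np.cos(yaw)*np.cos(pitch),np.sin(yaw)*np.cos(pitch),np.sin(pitch)])
    ky=np.array([-np.sin(yaw),np.cos(yaw),0]); x=-ky; y=np.cross(z,x); return np.stack([x,y,z],1)
E
python3 - <<'E'
from h import *
st((.485,-.2655,.15),keyR(np.radians(25.2)))
E
```

```text
Traceback (most recent call last):
  File "h.py", line 12, in st
    print("t",round(o["time"],2),"pos",(o["position"]*1000).round(1),"yaw(z)",np.degrees(np.arctan2(m[1,2],m[0,2])).round(2),"F",o["ft_force"].round(1),"w",o["grip_width"].round(4))
                                                                                                                                                            ^^^^^^^^^^^^^^^^^^^^^
AttributeError: 'float' object has no attribute 'round'
```

```bash
sed -i 's/o\["grip_width"\].round(4)/round(o["grip_width"],4)/' h.py
python3 - <<'E'
from h import *
st((.485,-.2655,.15),keyR(np.radians(25.2)))
E
```

```text
t 2.75 pos [421.4 -65.8 226.5] yaw(z) 45.26 F [-0.2  0.6  0.2] w 0.0599
 d mm [  63.6 -199.7  -76.5]
 rotvec [ 0.0152  0.0154 -0.35  ]
```

play_rows --moves "12 -38 0 0.003 0.003 -0.07 50;13 -40 -10 0.003 0.003 -0.07 50;13 -40 -20 0.003 0.003 -0.07 50;13 -40 -23 0.003 0.003 -0.07 50;13 -40 -23 0.003 0.003 -0.07 50;0 0 0 0 0 0 50"

```text
time: 3.35
position: [0.4893, -0.2801, 0.1501]
tool_rot: [0.593, -0.382, 0.391, -0.591]
ft_force: [-0.7, -0.4, -1.0]
grip_width: 0.0501
```

Run:
```python
from h import *
o,m=st((.485,-.2655,.15),keyR(np.radians(25.2)))
p=vision.camera("wrist");cv2.imwrite("pics/w1.png",p["image"])
T=np.array(p["T_tool_cam"]);print(T.round(4),p["intrinsics"])
for d in vision.boxes_of(p,"key"):print(d["p"],m@(T[:3,:3]@d["point"]+T[:3,3])+o["position"])
for d in vision.boxes_of(p,"key_ring"):print('r',d["p"],m@(T[:3,:3]@d["point"]+T[:3,3])+o["position"])
```

```text
t 3.35 pos [ 489.3 -280.1  150.1] yaw(z) 23.78 F [-0.7 -0.4 -1. ] w 0.0501
 d mm [-4.3 14.6 -0.1]
 rotvec [0.0087 0.0095 0.0248]
[[ 1.000e+00 -2.000e-04 -1.000e-04  2.000e-04]
 [ 0.000e+00 -3.018e-01  9.534e-01 -1.624e-01]
 [-2.000e-04 -9.534e-01 -3.018e-01  8.240e-02]
 [ 0.000e+00  0.000e+00  0.000e+00  1.000e+00]] [[354.93357407   0.         316.54237812]
 [  0.         354.93357407 202.62982377]
 [  0.           0.           1.        ]]
0.88 [ 0.35465592 -0.38763034  0.01803364]
0.74 [ 0.52155673 -0.25194491  0.01860444]
r 0.83 [ 0.51747199 -0.24803462  0.02068158]
r 0.73 [ 0.35611604 -0.38330112  0.01577845]
r 0.56 [ 0.44878035 -0.0492297   0.02184008]
```

View pics/w1.png

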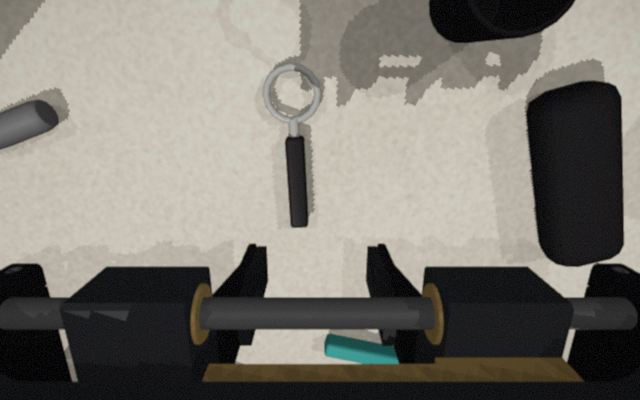

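The wrist view shows the black-handled key, with its ring at (292,94) and handle rear end at (299,226).

```bash
cat >> h.py <<'E'
def wray(p,o,m,uv,z):
    T=np.array(p["T_tool_cam"]);Rc=m@T[:3,:3];oc=m@T[:3,3]+o["position"]
    d=Rc@np.linalg.inv(np.array(p["intrinsics"]))@np.array([uv[0],uv[1],1.]);return oc+d*(z-oc[2])/d[2]
E
python3 - <<'E'
from h import *
o,m=st()
p=vision.camera("wrist")
ring=wray(p,o,m,(292.3,94),.010); rear=wray(p,o,m,(299.5,224),.02); f=wray(p,o,m,(294.5,138),.02)
print(ring,rear,f); d=(ring-rear)[:2];print(np.linalg.norm(d),np.degrees(np.arctan2(d[1],d[0])),np.linalg.norm(f-rear))
y=np.arctan2(d[1],d[0]);u=np.array([np.cos(y),np.sin(y)])
c=ring[:2]-.074*u;print("origin",c,rear[:2]+.04*u);g=c-.008*u
st((*g,.05),keyR(y)); print(np.degrees(y))
E
```

```text
t 3.5 pos [ 487.6 -274.2  152.7] yaw(z) 24.08 F [0.7 0.1 0. ] w 0.0499
[ 0.55319893 -0.22461205  0.01      ] [ 0.45436408 -0.27391767  0.02      ] [ 0.52224388 -0.24026963  0.02      ]
0.11045076653400732 26.513177388071746 0.07576185319308357
origin [ 0.48698138 -0.25764592] [ 0.49015735 -0.25606153]
t 3.55 pos [ 487.6 -273.6  153.3] yaw(z) 24.13 F [-1.   0.2  0.4] w 0.0499
 d mm [  -7.8   12.4 -103.3]
 rotvec [0.0064 0.0089 0.0416]
26.513177388071746
```

play_rows --moves "-6 8 -40 0.005 0.008 0.03 40;0 0 0 0 0 0 40;0 0 0 0 0 0 40"

```text
time: 3.85
position: [0.4831, -0.2629, 0.1173]
tool_rot: [0.601, -0.371, 0.377, -0.6]
ft_force: [1.8, 0.5, -0.1]
grip_width: 0.041
```

Run:
```python
from h import *
o,m=st()
p=vision.camera("wrist");cv2.imwrite("pics/w2.png",p["image"])
g=cv2.cvtColor(p["image"],cv2.COLOR_BGR2GRAY)
b=(g<70).astype(np.uint8);n,l,s,c=cv2.connectedComponentsWithStats(b)
for i in range(1,n):
    if s[i][4]>200:
        v,u=np.nonzero(l==i);r=cv2.minAreaRect(np.stack([u,v],1).astype(np.float32));print(s[i],r)
st()
```

```text
t 3.85 pos [ 483.1 -262.9  117.3] yaw(z) 26.17 F [ 1.8  0.5 -0.1] w 0.041
[ 478    0  162   48 6772] ((558.5, 23.5), (47.0, 161.0), 90.0)
[ 24  91  32  34 525] ((41.504451751708984, 103.84123992919922), (37.804588317871094, 18.902294158935547), 60.64224624633789)
[    0    97   640   303 78155] ((319.5, 248.0), (302.0, 639.0), 90.0)
[ 310  142   20  101 1943] ((319.5, 192.0), (100.0, 19.0), 90.0)
t 3.9 pos [ 482.3 -262.2  117.1] yaw(z) 26.17 F [-0.2  0.7  0.1] w 0.0407
```

View pics/w2.png

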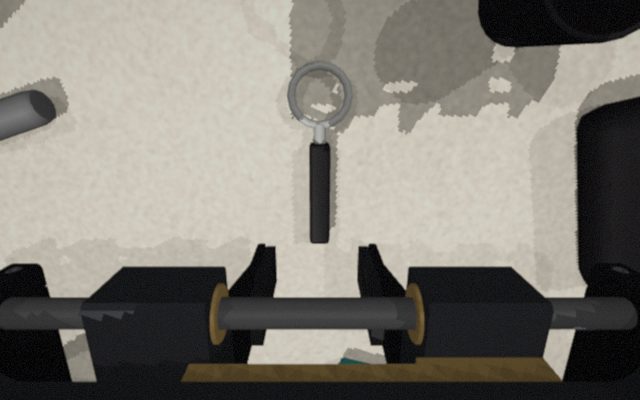

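Run:
```python
from h import *
p=vision.camera("wrist")
o,m=st(); o=dict(o);o["position"]=np.array([.4829,-.2627,.1173])
ring=wray(p,o,m,(320,94.5),.010); rear=wray(p,o,m,(319.5,241),.02); f=wray(p,o,m,(319.5,143),.02)
print(ring,rear,f); d=(ring-rear)[:2];print(np.linalg.norm(d),np.linalg.norm(f-rear)); y=np.arctan2(d[1],d[0]);print(np.degrees(y))
u=np.array([np.cos(y),np.sin(y)]);c=(rear+f)[:2]/2;print(c,ring[:2]-.074*u)
st((*(ring[:2]-.082*u),.004),keyR(y))
```

```text
t 3.95 pos [ 482.6 -262.8  117.3] yaw(z) 26.16 F [0.6 0.2 0.5] w 0.0404
[ 0.55593052 -0.23057653  0.01      ] [ 0.45596577 -0.27938267  0.02      ] [ 0.52545403 -0.24506013  0.02      ]
0.11124293306175508 0.07750261246621958
26.023177338431186
[ 0.4907099 -0.2622214] [ 0.48943289 -0.2630429 ]
t 3.95 pos [ 482.6 -262.8  117.3] yaw(z) 26.16 F [0.6 0.2 0.5] w 0.0404
 d mm [  -0.4   -3.8 -113.3]
 rotvec [ 0.0049  0.0054 -0.0023]
```

play_rows --moves "1 -3 -30 0.005 0.005 -0.002 36;0 0 -30 0 0 0 36;0 0 -25 0 0 0 36;0 0 -15 0 0 0 36;0 0 0 0 0 0 36;0 0 0 0 0 0 36"

```text
time: 4.55
position: [0.4919, -0.2709, 0.0259]
tool_rot: [0.601, -0.365, 0.383, -0.599]
ft_force: [-0.8, 0.1, -0.4]
grip_width: 0.0362
```

Run:
```python
from h import *
st((.4833,-.266,.003),keyR(np.radians(26.1)))
```

```text
t 4.55 pos [ 491.9 -270.9   25.9] yaw(z) 26.13 F [-0.8  0.1 -0.4] w 0.0362
 d mm [ -8.6   4.9 -22.9]
 rotvec [ 0.0159  0.0194 -0.0005]
```

play_rows --moves "-5 3 -10 0.01 0.012 0 36;-3 2 -5 0.003 0.004 0 36;0 0 0 0 0 0 36;0 0 0 0 0 0 36"

```text
time: 4.95
position: [0.4854, -0.2671, 0.0137]
tool_rot: [0.601, -0.371, 0.377, -0.6]
ft_force: [-0.4, 0.5, -0.3]
grip_width: 0.036
```

Run:
```python
from h import *
st((.4833,-.266,.003),keyR(np.radians(26.1)))
p=vision.camera("wrist");cv2.imwrite("pics/w3.png",p["image"])
```

```text
t 4.95 pos [ 485.4 -267.1   13.7] yaw(z) 26.14 F [-0.4  0.5 -0.3] w 0.036
 d mm [ -2.1   1.1 -10.7]
 rotvec [ 0.0065  0.0075 -0.0006]
```

View pics/w3.png

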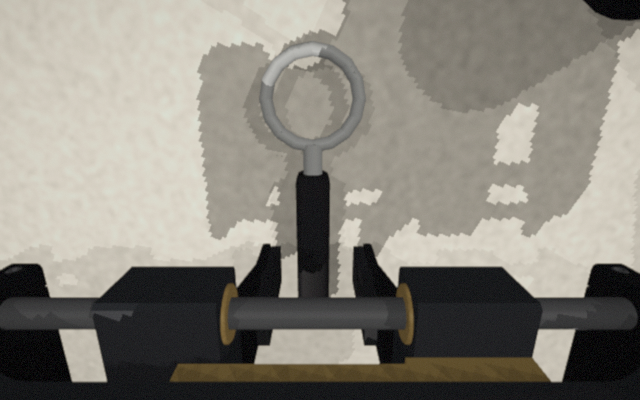

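play_rows --moves "-2 1 -8 0.006 0.007 0 36;-1 0 -3 0 0 0 36;0 0 0 0 0 0 36;0 0 0 0 0 0 36" --newtons 60

```text
time: 5.4
position: [0.4823, -0.2661, 0.0019]
tool_rot: [0.6, -0.374, 0.374, -0.6]
ft_force: [0.6, -0.8, -0.2]
grip_width: 0.0361
```

Run:
```python
from h import *
st((.4833,-.266,.003),keyR(np.radians(26.1)))
```

```text
t 5.4 pos [ 482.3 -266.1    1.9] yaw(z) 26.13 F [ 0.6 -0.8 -0.2] w 0.0361
 d mm [1.  0.1 1.1]
 rotvec [ 0.0002  0.0001 -0.0005]
```

play_rows --moves "0 0 1 0 0 0 0;0 0 0 0 0 0 0;0 0 0 0 0 0 0;0 0 0 0 0 0 0;0 0 10 0 0 0 0;-2 1 30 0 0 0 0;-3 2 40 0 0 0 0;-3 2 40 0 0 0 0;0 0 0 0 0 0 0;0 0 0 0 0 0 0" --newtons 60

```text
time: 6.4
position: [0.4729, -0.26, 0.1288]
tool_rot: [-0.6, 0.374, -0.374, 0.6]
ft_force: [-1.1, 0.2, -0.9]
grip_width: 0.0154
```

Run:
```python
from h import *
st((.45,-.1,.25),keyR(np.radians(26.1)))
p=vision.camera("wrist");cv2.imwrite("pics/w4.png",p["image"])
```

```text
t 6.4 pos [ 472.9 -260.   128.8] yaw(z) 26.14 F [-1.1  0.2 -0.9] w 0.0154
 d mm [-22.9 160.  121.2]
 rotvec [-0.0007 -0.001  -0.0007]
```

View pics/w4.png

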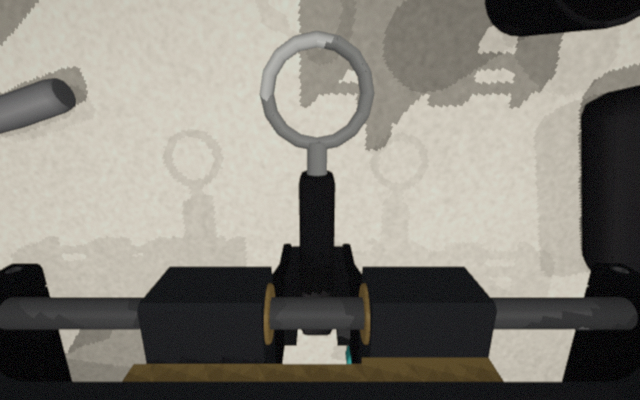

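Run:
```python
from h import *
o,m=st()
p=vision.camera("wrist");T=np.array(p["T_tool_cam"]);K=np.linalg.inv(np.array(p["intrinsics"]))
def tp(uv,y):
    d=T[:3,:3]@K@np.array([*uv,1.]);return T[:3,3]+d*(y-T[1,3])/d[1]
for y in(-.004,-.008,-.012):
  print(y,[ (tp(q,y)*1000).round(1) for q in((317,31.5),(317,149),(261.5,91),(373,91),(317,173))])
```

```text
t 6.45 pos [ 473.2 -260.2  128.7] yaw(z) 26.14 F [-1.  -0.4 -0.6] w 0.0152
-0.004 [array([  0.3,  -4. , 105.1]), array([ 0.3, -4. , 57.4]), array([-23.3,  -4. ,  82.1]), array([24.1, -4. , 82.1]), array([ 0.3, -4. , 46.4])]
-0.008 [array([  0.3,  -8. , 104.5]), array([ 0.3, -8. , 58. ]), array([-22.7,  -8. ,  82.1]), array([23.5, -8. , 82.1]), array([ 0.3, -8. , 47.3])]
-0.012 [array([  0.3, -12. , 104. ]), array([  0.3, -12. ,  58.6]), array([-22.1, -12. ,  82.1]), array([ 22.9, -12. ,  82.1]), array([  0.3, -12. ,  48.2])]
```

The key is held straight, ring at (317,91). Next I'll go to a standoff in front of the stand, high, and feel for the hook's top from above. That gives the hook height relative to the ring.

play_rows --moves "-5 0 45 0 0 0 0;-5 10 45 0 0 -0.05 0;-5 40 30 0 0 -0.08 0;-3 40 20 0 0 -0.08 0;-3 40 20 0 0 -0.08 0;0 40 15 0 0 -0.08 0;0 40 8 0 0 -0.08 0;0 0 0 0 0 0 0;0 0 0 0 0 0 0"

```text
time: 7.4
position: [0.4452, -0.0409, 0.3024]
tool_rot: [-0.494, 0.515, -0.493, 0.498]
ft_force: [0.2, -0.3, -0.6]
grip_width: 0.0158
```

Run:
```python
from h import *
st((.5285,-.048,.31),keyR(np.radians(.4)))
p=vision.camera("scene");cv2.imwrite("pics/s2.png",cv2.resize(p["image"][150:310,270:430],(800,600),interpolation=cv2.INTER_CUBIC) if 0 else cv2.resize(p["image"][160:300,280:420],(600,600),interpolation=cv2.INTER_CUBIC))
```

```text
t 7.4 pos [445.2 -40.9 302.4] yaw(z) -0.89 F [ 0.2 -0.3 -0.6] w 0.0158
 d mm [83.3 -7.1  7.6]
 rotvec [-0.0258 -0.0173  0.0227]
```

View pics/s2.png

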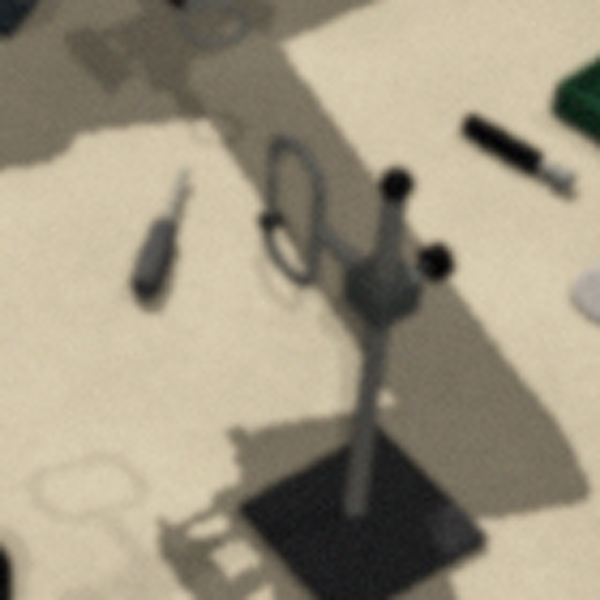

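Run:
```python
from h import *
p=vision.camera("scene")
def onplane(uv,y):
    d=M(p)@np.linalg.inv(np.array(p["intrinsics"]))@np.array([*uv,1.]);o=np.array(p["origin"]);return o+d*(y-o[1])/d[1]
f=140/600
for n,q in dict(hinge=(267,222),top=(285,138),bot=(307,284),toppost=(395,183)).items():
    uv=(280+(q[0]+.5)*f-.5,160+(q[1]+.5)*f-.5);print(n,uv,[onplane(uv,y).round(4) for y in(-.046,-.048,-.050)])
```

```text
hinge (341.9166666666667, 211.41666666666666) [array([ 0.6015, -0.046 ,  0.191 ]), array([ 0.604, -0.048,  0.194]), array([ 0.6066, -0.05  ,  0.1969])]
top (346.1166666666667, 191.81666666666666) [array([ 0.6139, -0.046 ,  0.274 ]), array([ 0.6164, -0.048 ,  0.2767]), array([ 0.6189, -0.05  ,  0.2794])]
bot (351.25, 225.88333333333333) [array([ 0.6492, -0.046 ,  0.1721]), array([ 0.6516, -0.048 ,  0.1752]), array([ 0.654 , -0.05  ,  0.1782])]
toppost (371.7833333333333, 202.31666666666666) [array([ 0.7207, -0.046 ,  0.3156]), array([ 0.7229, -0.048 ,  0.3181]), array([ 0.725 , -0.05  ,  0.3206])]
```

play_rows --moves "25 -5 4 -0.026 -0.017 0.023 0;27 -2 2 0 0 0 0;20 0 0 0 0 0 0;8 0 0 0 0 0 0;0 0 0 0 0 0 0;0 0 0 0 0 0 0"

```text
time: 8.1
position: [0.5251, -0.0564, 0.3019]
tool_rot: [-0.502, 0.505, -0.497, 0.496]
ft_force: [-0.2, 1.0, -1.5]
grip_width: 0.0153
```

Run:
```python
from h import *
o,m=st((.5285,-.048,.30),keyR(np.radians(.4)))
p=vision.camera("wrist");cv2.imwrite("pics/w5.png",p["image"])
p=vision.camera("top");cv2.imwrite("pics/t5.png",cv2.resize(p["image"][100:200,260:360],(600,600),interpolation=cv2.INTER_CUBIC))
st()
```

```text
t 8.1 pos [525.1 -56.4 301.9] yaw(z) -0.2 F [-0.2  1.  -1.5] w 0.0153
 d mm [ 3.4  8.4 -1.9]
 rotvec [-0.0014 -0.0141  0.0105]
t 8.2 pos [524.9 -56.  302.3] yaw(z) -0.19 F [ 0.4  0.8 -0.3] w 0.0155
```

View pics/w5.png

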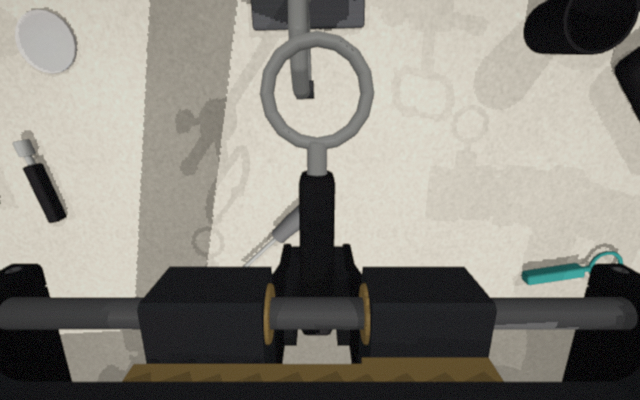

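View pics/t5.png

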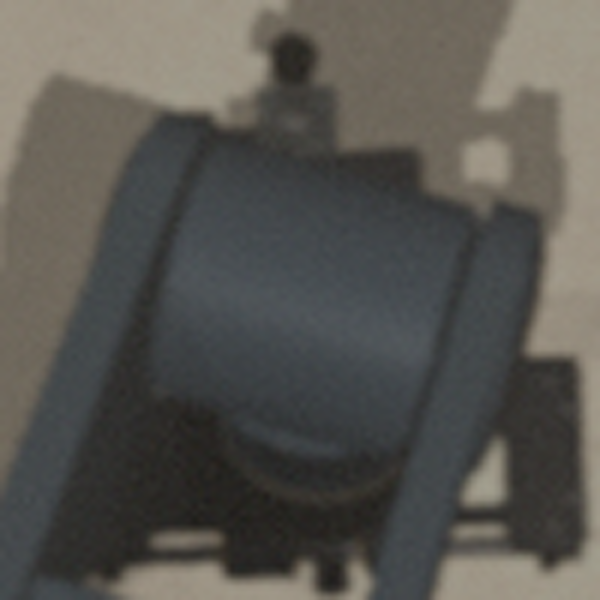

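Run:
```python
from h import *
p=vision.camera("wrist");o,m=st((.5285,-.048,.295),keyR(np.radians(.2)))
im=p["image"];cv2.imwrite("pics/w6.png",cv2.resize(im[0:160,220:420],(800,640)[:2] if 0 else (750,600),interpolation=cv2.INTER_CUBIC))
for n,uv,z in(("knob",(305,92),.197),("bar@top",(301,60),.28),("bar@v30",(299,30),.28),("post",(292,5),.21)):print(n,wray(p,o,m,uv,z).round(4))
```

```text
t 8.25 pos [524.9 -55.8 302.6] yaw(z) -0.17 F [ 0.2 -0.5 -0.6] w 0.0157
 d mm [ 3.6  7.8 -7.6]
 rotvec [-0.0012 -0.0129  0.0065]
knob [ 0.6049 -0.0482  0.197 ]
bar@top [ 0.6211 -0.0492  0.28  ]
bar@v30 [ 0.6342 -0.0485  0.28  ]
post [ 0.658  -0.0411  0.21  ]
```

View pics/w6.png

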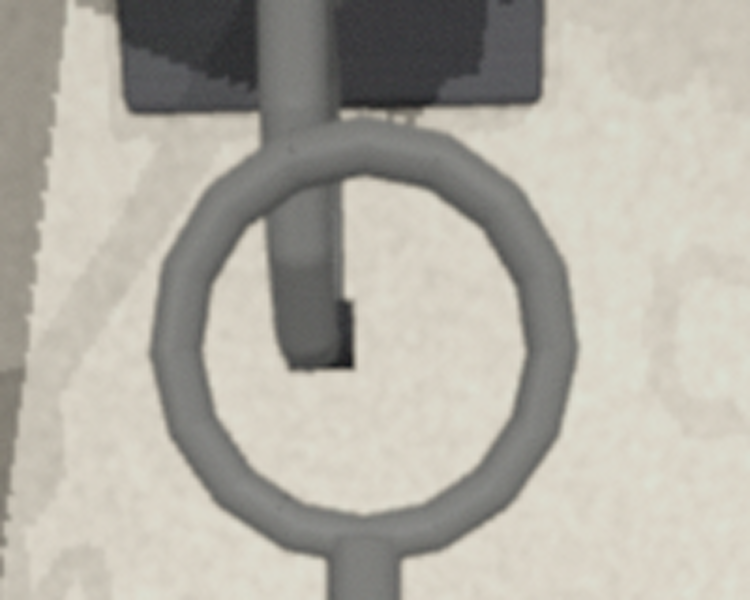

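play_rows --moves "4 8 -4 0 -0.012 0.012 0;0 0 -4 0 0 0 0;0 0 0 0 0 0 0"

```text
time: 8.55
position: [0.5278, -0.0467, 0.2945]
tool_rot: [-0.502, 0.498, -0.497, 0.503]
ft_force: [-0.7, -0.1, -1.6]
grip_width: 0.0156
```

Run:
```python
from h import *
st((.5285,-.048,.285),keyR(np.radians(.5)))
```

```text
t 8.55 pos [527.8 -46.7 294.5] yaw(z) 0.57 F [-0.7 -0.1 -1.6] w 0.0156
 d mm [ 0.7 -1.3 -9.5]
 rotvec [-0.0013  0.0003 -0.0013]
```

play_rows --moves "0 0 -3 0 0 0 0;0 0 -2 0 0 0 0;0 0 0 0 0 0 0"

```text
time: 8.85
position: [0.5274, -0.0462, 0.2891]
tool_rot: [-0.502, 0.498, -0.497, 0.503]
ft_force: [0.4, -0.4, -0.5]
grip_width: 0.0154
```

play_rows --moves "0 0 -2 0 0 0 0;0 0 -1 0 0 0 0"

```text
time: 9.05
position: [0.5276, -0.0463, 0.286]
tool_rot: [-0.502, 0.497, -0.497, 0.503]
ft_force: [0.3, -0.2, -1.2]
grip_width: 0.0156
```

play_rows --moves "0 0 -2 0 0 0 0;0 0 -1 0 0 0 0"

```text
time: 9.25
position: [0.5277, -0.0464, 0.2828]
tool_rot: [-0.502, 0.497, -0.497, 0.503]
ft_force: [-0.2, -0.0, -1.8]
grip_width: 0.0154
```

play_rows --moves "0 0 -1 0 0 0 0;0 0 -1 0 0 0 0"

```text
time: 9.45
position: [0.5278, -0.0465, 0.2806]
tool_rot: [-0.502, 0.497, -0.497, 0.503]
ft_force: [1.4, -0.5, -0.6]
grip_width: 0.0157
```

play_rows --moves "0 0 -1 0 0 0 0;0 0 -1 0 0 0 0"

```text
time: 9.65
position: [0.5278, -0.0466, 0.2784]
tool_rot: [-0.502, 0.497, -0.497, 0.503]
ft_force: [0.2, 0.1, -0.1]
grip_width: 0.0152
```

play_rows --moves "0 0 -1 0 0 0 0;0 0 -1 0 0 0 0"

```text
time: 9.85
position: [0.5278, -0.0466, 0.2763]
tool_rot: [-0.502, 0.497, -0.497, 0.503]
ft_force: [-0.8, 0.5, -0.0]
grip_width: 0.0153
```

play_rows --moves "0 0 -1 0 0 0 0;0 0 -1 0 0 0 0"

```text
time: 10.05
position: [0.528, -0.0466, 0.275]
tool_rot: [-0.502, 0.497, -0.498, 0.503]
ft_force: [-2.5, -0.4, 3.8]
grip_width: 0.0153
```

play_rows --moves "0 0 -1 0 0 0 0;0 0 -1 0 0 0 0"

```text
time: 10.25
position: [0.528, -0.0467, 0.2741]
tool_rot: [-0.502, 0.496, -0.498, 0.503]
ft_force: [-3.7, 0.2, 5.7]
grip_width: 0.0156
```

Run:
```python
from h import *
o,m=st();print(o["moment"])
p=vision.camera("scene");cv2.imwrite("pics/s3.png",cv2.resize(p["image"][170:240,310:400],(720,560),interpolation=cv2.INTER_CUBIC))
```

```text
t 10.25 pos [528.  -46.7 274.1] yaw(z) 0.63 F [-3.7  0.2  5.7] w 0.0156
[-0.02670433  0.114869    0.01187849]
```

View pics/s3.png

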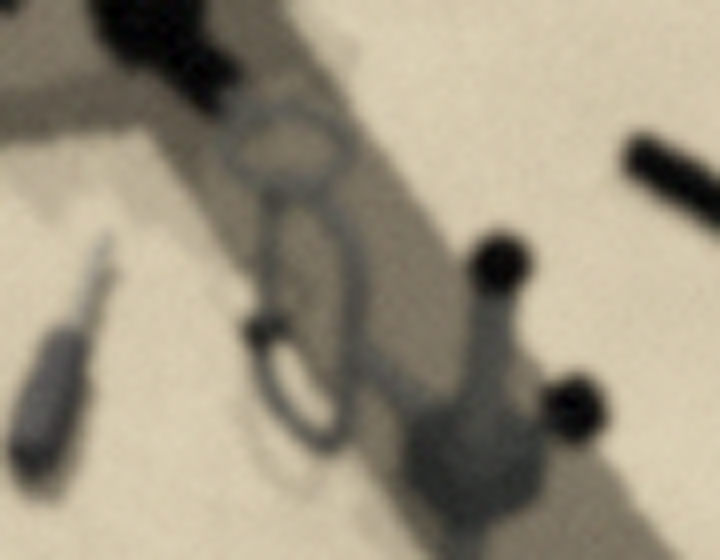

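play_rows --moves "0 0 4 0 0 0 0;0 0 3 0 0 0 0;4 -1 0 0 0 0 0;4 -1 0 0 0 0 0;0 0 0 0 0 0 0"

```text
time: 10.8
position: [0.5369, -0.0488, 0.2803]
tool_rot: [-0.502, 0.497, -0.498, 0.503]
ft_force: [-0.3, -0.4, -0.1]
grip_width: 0.0156
```

Run:
```python
from h import *
p=vision.camera("wrist");o,m=st((.536,-.048,.2775),keyR(np.radians(.5)))
im=p["image"];cv2.imwrite("pics/w7.png",cv2.resize(im[0:160,220:420],(750,600),interpolation=cv2.INTER_CUBIC))
```

```text
t 10.85 pos [536.6 -48.7 280.2] yaw(z) 0.61 F [-0.4  0.8 -1.2] w 0.0154
 d mm [-0.6  0.7 -2.7]
 rotvec [-0.0005  0.002  -0.002 ]
```

View pics/w7.png

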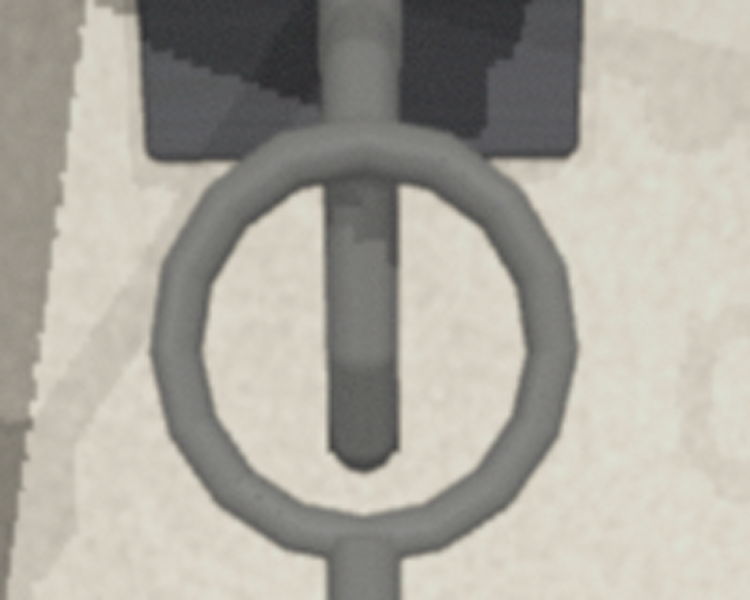

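The hook lies centred inside the ring in the view, so y = -0.0488 is true. I'll probe again 9 mm further in.

play_rows --moves "0 0 -1.5 0 0 0 0;0 0 -1 0 0 0 0"

```text
time: 11.05
position: [0.5364, -0.0487, 0.2771]
tool_rot: [-0.502, 0.497, -0.497, 0.503]
ft_force: [0.1, 0.1, -0.7]
grip_width: 0.0149
```

play_rows --moves "0 0 -1 0 0 0 0;0 0 0 0 0 0 0"

```text
time: 11.25
position: [0.5365, -0.0487, 0.2759]
tool_rot: [-0.502, 0.497, -0.497, 0.503]
ft_force: [0.5, -0.4, -0.6]
grip_width: 0.0154
```

play_rows --moves "0 0 -1 0 0 0 0;0 0 0 0 0 0 0"

```text
time: 11.45
position: [0.537, -0.0487, 0.2754]
tool_rot: [-0.502, 0.497, -0.498, 0.504]
ft_force: [0.3, 0.4, 0.4]
grip_width: 0.0153
```

play_rows --moves "0 0 -1 0 0 0 0;0 0 0 0 0 0 0"

```text
time: 11.65
position: [0.5375, -0.0488, 0.2749]
tool_rot: [-0.501, 0.496, -0.498, 0.504]
ft_force: [-0.1, -0.9, 0.0]
grip_width: 0.0156
```

play_rows --moves "0 0 6 0 0 0 0;-15 0 3 0 0 0 0;-25 0 0 0 0 0 0;-20 0 0 0 0 0 0;-5 0 -10 0 0 0 0;0 0 -18 0 0 0 0;0 0 -15 0 0 0 0;0 0 0 0 0 0 0;0 0 0 0 0 0 0"

```text
time: 12.55
position: [0.4708, -0.049, 0.2392]
tool_rot: [-0.502, 0.497, -0.498, 0.503]
ft_force: [0.6, 0.2, 0.5]
grip_width: 0.0152
```

Run:
```python
from h import *
st((.479,-.0487,.2325),keyR(np.radians(.5)))
```

```text
t 12.55 pos [470.8 -49.  239.2] yaw(z) 0.61 F [0.6 0.2 0.5] w 0.0152
 d mm [ 8.2  0.3 -6.7]
 rotvec [-0.0001  0.0029 -0.0019]
```

play_rows --moves "8 0 -6 0 0.003 -0.002 0;0 0 0 0 0 0 0;0 0 0 0 0 0 0"

```text
time: 12.85
position: [0.4814, -0.0494, 0.2337]
tool_rot: [-0.502, 0.497, -0.499, 0.503]
ft_force: [-0.8, 0.3, -1.5]
grip_width: 0.0153
```

Run:
```python
from h import *
st((.5,-.0487,.2325),keyR(np.radians(.5)))
p=vision.camera("wrist");cv2.imwrite("pics/w8.png",p["image"])
```

```text
t 12.85 pos [481.4 -49.4 233.7] yaw(z) 0.48 F [-0.8  0.3 -1.5] w 0.0153
 d mm [18.6  0.7 -1.2]
 rotvec [0.0007 0.0025 0.0003]
```

View pics/w8.png

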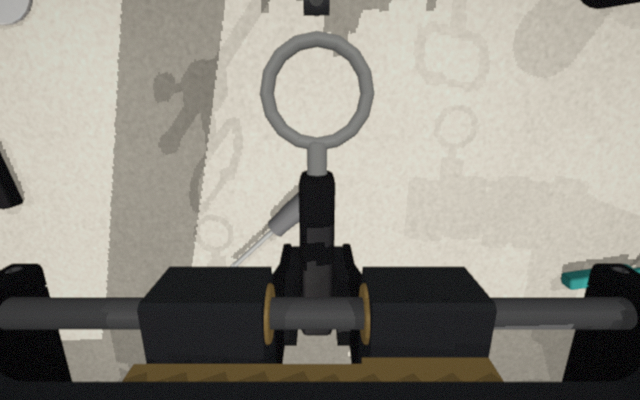

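play_rows --moves "6 0 -1 0 0 0 0;5 0 0 0 0 0 0;3 0 0 0 0 0 0"

```text
time: 13.2
position: [0.4968, -0.0496, 0.2333]
tool_rot: [-0.501, 0.497, -0.499, 0.503]
ft_force: [-0.2, 0.7, -1.5]
grip_width: 0.0156
```

play_rows --moves "2 0 0 0 0 0 0;2 0 0 0 0 0 0"

```text
time: 13.4
position: [0.4999, -0.0494, 0.2332]
tool_rot: [0.502, -0.497, 0.498, -0.502]
ft_force: [-3.0, -0.9, 0.7]
grip_width: 0.0153
```

play_rows --moves "2 0 -0.5 0 0 0 0;2 0 -0.5 0 0 0 0"

```text
time: 13.6
position: [0.5028, -0.0493, 0.2321]
tool_rot: [0.503, -0.498, 0.498, -0.501]
ft_force: [-2.5, -0.2, 1.3]
grip_width: 0.0154
```

play_rows --moves "2 0 0 0 0 0 0;2 0 0 0 0 0 0"

```text
time: 13.8
position: [0.506, -0.0492, 0.232]
tool_rot: [0.503, -0.499, 0.497, -0.501]
ft_force: [-2.9, -0.4, 1.7]
grip_width: 0.0155
```

play_rows --moves "3 0 0 0 0 0 0;3 0 0 0 0 0 0;3 0 0 0 0 0 0"

```text
time: 14.1
position: [0.5135, -0.049, 0.2314]
tool_rot: [0.505, -0.5, 0.495, -0.5]
ft_force: [-5.5, 0.2, -0.4]
grip_width: 0.0158
```

Run:
```python
from h import *
st((.532,-.0487,.2325),keyR(np.radians(.5)))
```

```text
t 14.1 pos [513.5 -49.  231.4] yaw(z) 0.51 F [-5.5  0.2 -0.4] w 0.0158
 d mm [18.5  0.3  1.1]
 rotvec [ 0.0002 -0.0093 -0.0001]
```

play_rows --moves "2 0 1 0 -0.006 0 0;2 0 1 0 -0.006 0 0;2 0 0.5 0 -0.003 0 0"

```text
time: 14.4
position: [0.5159, -0.0483, 0.2317]
tool_rot: [0.503, -0.499, 0.496, -0.501]
ft_force: [-5.9, 0.5, 0.7]
grip_width: 0.0154
```

Run:
```python
from h import *
st((.532,-.0487,.2325),keyR(np.radians(.5)))
```

```text
t 14.4 pos [515.9 -48.3 231.7] yaw(z) 0.54 F [-5.9  0.5  0.7] w 0.0154
 d mm [16.1 -0.4  0.8]
 rotvec [-0.0016 -0.0052 -0.0007]
```

play_rows --moves "4 0 1 0 -0.006 0 0;4 0 1 0 -0.004 0 0"

```text
time: 14.6
position: [0.5207, -0.0472, 0.2322]
tool_rot: [-0.502, 0.499, -0.496, 0.503]
ft_force: [-5.6, 0.2, 1.0]
grip_width: 0.0153
```

Run:
```python
from h import *
st((.532,-.0487,.2325),keyR(np.radians(.5)))
```

```text
t 14.6 pos [520.7 -47.2 232.2] yaw(z) 0.58 F [-5.6  0.2  1. ] w 0.0153
 d mm [11.3 -1.5  0.3]
 rotvec [-0.004  -0.0034 -0.0014]
```

play_rows --moves "4 -1 1 -0.003 -0.005 0 0;4 -1 1 0 -0.004 0 0"

```text
time: 14.8
position: [0.5304, -0.0487, 0.2344]
tool_rot: [-0.5, 0.496, -0.499, 0.505]
ft_force: [0.5, -0.7, -0.3]
grip_width: 0.0154
```

Run:
```python
from h import *
st((.532,-.0487,.2325),keyR(np.radians(.5)))
```

```text
t 14.8 pos [530.4 -48.7 234.4] yaw(z) 0.6 F [ 0.5 -0.7 -0.3] w 0.0154
 d mm [ 1.6 -0.  -1.9]
 rotvec [-0.0019  0.0092 -0.0018]
```

Force dropped to zero, so the ring seems to be through. Checking.

Run:
```python
from h import *
p=vision.camera("wrist");cv2.imwrite("pics/w9.png",cv2.resize(p["image"][0:160,220:420],(750,600),interpolation=cv2.INTER_CUBIC))
p=vision.camera("scene");cv2.imwrite("pics/s9.png",cv2.resize(p["image"][170:240,310:400],(720,560),interpolation=cv2.INTER_CUBIC))
st()
```

```text
t 14.9 pos [530.8 -49.1 234.6] yaw(z) 0.59 F [0.2 0.3 0. ] w 0.0154
```

View pics/w9.png

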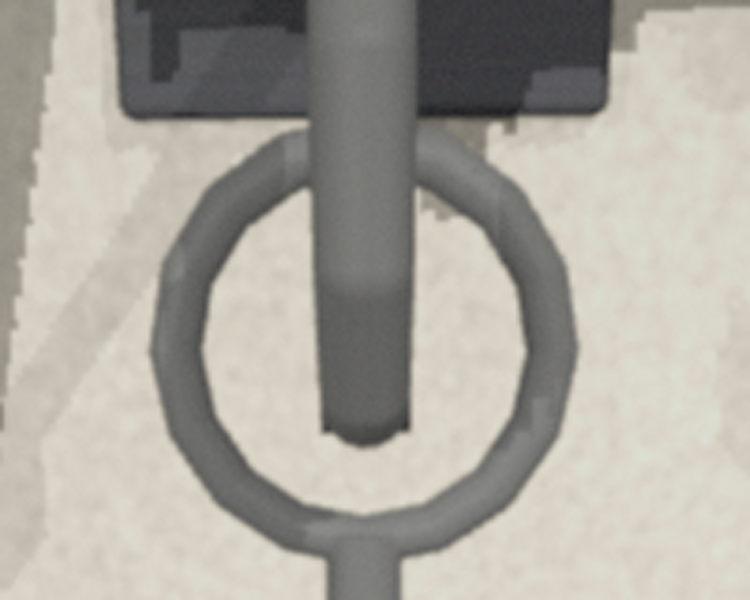

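View pics/s9.png

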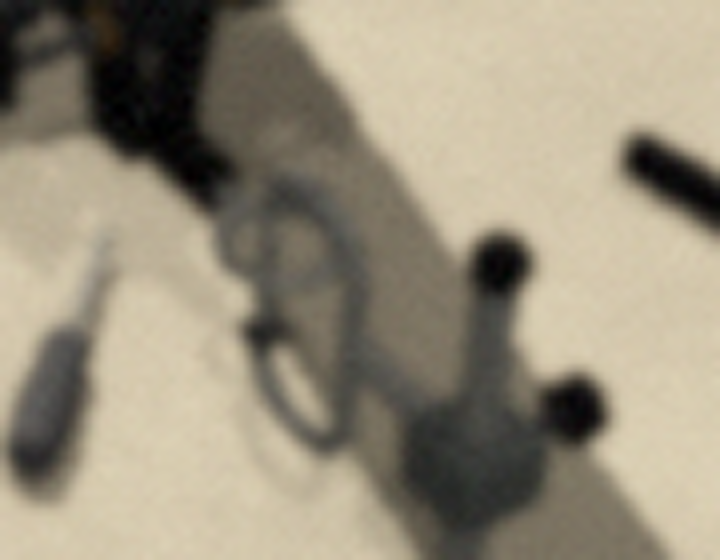

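The ring is through: the hook front bar sits inside the ring in the wrist crop at (365,440), and the force is about 0. Lowering it along the gate toward the bend.

play_rows --moves "0 0 -6 0 0.005 0 0;0 0 -6 0 0 0 0;0 0 -6 0 0 0 0;0 0 0 0 0 0 0"

```text
time: 15.3
position: [0.5327, -0.0494, 0.2149]
tool_rot: [-0.5, 0.496, -0.499, 0.505]
ft_force: [0.5, -0.2, -1.1]
grip_width: 0.0154
```

Run:
```python
from h import *
st((.529,-.0487,.173),keyR(np.radians(.5)))
```

```text
t 15.3 pos [532.7 -49.4 214.9] yaw(z) 0.57 F [ 0.5 -0.2 -1.1] w 0.0154
 d mm [ -3.7   0.7 -41.9]
 rotvec [-0.0012  0.0078 -0.0012]
```

play_rows --moves "-2 0 -5 0 0.005 0 0;-1 0 -5 0 0.003 0 0;-1 0 -5 0 0 0 0;0 0 0 0 0 0 0"

```text
time: 15.7
position: [0.5279, -0.0493, 0.1981]
tool_rot: [0.503, -0.498, 0.497, -0.502]
ft_force: [0.2, 1.0, -0.3]
grip_width: 0.0154
```

Run:
```python
from h import *
st((.529,-.0487,.173),keyR(np.radians(.5)))
```

```text
t 15.7 pos [527.9 -49.3 198.1] yaw(z) 0.56 F [ 0.2  1.  -0.3] w 0.0154
 d mm [  1.1   0.6 -25.1]
 rotvec [-0.0016 -0.002  -0.0011]
```

play_rows --moves "-1 0 -5 0 0.003 0 0;0 0 -5 0 0 0 0;0 0 0 0 0 0 0"

```text
time: 16.0
position: [0.527, -0.0493, 0.1873]
tool_rot: [0.503, -0.499, 0.496, -0.502]
ft_force: [-0.3, 0.4, -0.2]
grip_width: 0.0153
```

Run:
```python
from h import *
st((.529,-.0487,.173),keyR(np.radians(.5)))
p=vision.camera("wrist");cv2.imwrite("pics/w10.png",cv2.resize(p["image"][0:160,220:420],(750,600),interpolation=cv2.INTER_CUBIC))
```

```text
t 16.0 pos [527.  -49.3 187.3] yaw(z) 0.56 F [-0.3  0.4 -0.2] w 0.0153
 d mm [  2.    0.6 -14.3]
 rotvec [-0.0015 -0.0047 -0.0011]
```

View pics/w10.png

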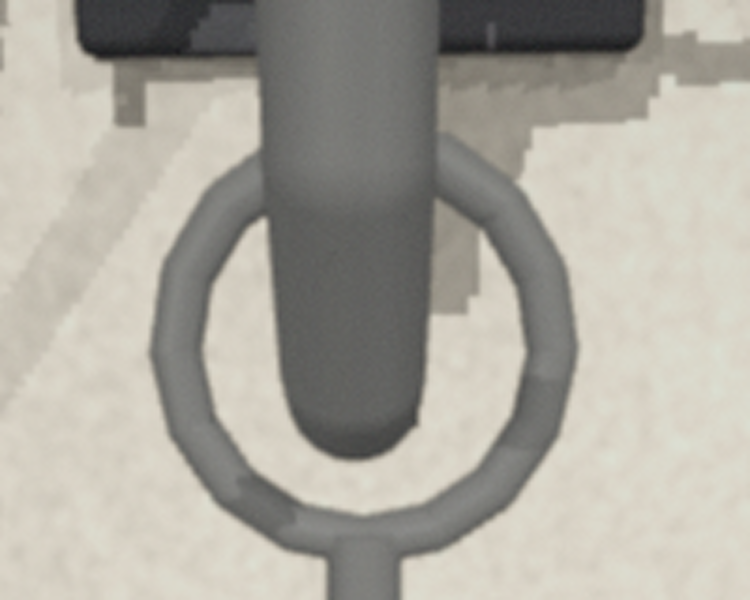

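```bash
cat >> h.py <<'E'
def tilt(phi,P=(.631,-.0490,.186)):
    c,s=np.cos(phi),np.sin(phi)
    t=np.array(P)+np.array([-.103*c+.006*s,0,-.103*s-.006*c])
    o,m=st(t,keyR(np.radians(.5),phi))
    return o,m
E
python3 - <<'E'
from h import *
tilt(0);tilt(.3)
E
```

```text
t 16.05 pos [527.2 -49.4 187.6] yaw(z) 0.56 F [ 0.1 -0.2 -1.7] w 0.0157
 d mm [ 0.8  0.4 -7.6]
 rotvec [-0.0013 -0.0043 -0.0011]
t 16.05 pos [527.2 -49.4 187.6] yaw(z) 0.56 F [ 0.1 -0.2 -1.7] w 0.0157
 d mm [  7.2   0.4 -37.8]
 rotvec [ 0.0015 -0.3043 -0.0013]
```

play_rows --moves "1 0 -7 0 -0.06 0 0;1 0 -7 0 -0.06 0 0;2 0 -7 0 -0.06 0 0;0 0 0 0 0 0 0"

```text
time: 16.45
position: [0.5329, -0.0497, 0.167]
tool_rot: [-0.454, 0.449, -0.542, 0.546]
ft_force: [-0.7, 0.9, -0.3]
grip_width: 0.0155
```

Run:
```python
from h import *
tilt(.2);tilt(.4)
```

```text
t 16.45 pos [532.9 -49.7 167. ] yaw(z) 0.59 F [-0.7  0.9 -0.3] w 0.0155
 d mm [-1.7  0.7 -7.3]
 rotvec [ 0.002  -0.0151 -0.0013]
t 16.45 pos [532.9 -49.7 167. ] yaw(z) 0.59 F [-0.7  0.9 -0.3] w 0.0155
 d mm [  5.6   0.7 -26.6]
 rotvec [ 0.0039 -0.2151 -0.0011]
```

play_rows --moves "1 0 -9 0.001 -0.07 0 0;1 0 -9 0 -0.07 0 0;2 0 -9 0 -0.07 0 0;0 0 0 0 0 0 0"

```text
time: 16.85
position: [0.5415, -0.0506, 0.1424]
tool_rot: [-0.392, 0.386, -0.589, 0.593]
ft_force: [0.0, 0.3, -2.0]
grip_width: 0.0154
```

Run:
```python
from h import *
tilt(.4);tilt(.6)
```

```text
t 16.85 pos [541.5 -50.6 142.4] yaw(z) 0.68 F [ 0.   0.3 -2. ] w 0.0154
 d mm [-3.   1.6 -2. ]
 rotvec [ 0.0046  0.006  -0.0011]
t 16.85 pos [541.5 -50.6 142.4] yaw(z) 0.68 F [ 0.   0.3 -2. ] w 0.0154
 d mm [  7.9   1.6 -19.5]
 rotvec [ 0.0064 -0.194  -0.0007]
```

play_rows --moves "1 1 -6 0.003 -0.065 0 0;2 0 -6 0.002 -0.065 0 0;2 0 -6 0 -0.065 0 0;0 0 0 0 0 0 0"

```text
time: 17.25
position: [0.5528, -0.0419, 0.1377]
tool_rot: [-0.355, 0.358, -0.598, 0.623]
ft_force: [-4.0, 0.4, -3.4]
grip_width: 0.0156
```

Run:
```python
from h import *
tilt(.6);tilt(.8)
```

```text
t 17.25 pos [552.8 -41.9 137.7] yaw(z) 0.96 F [-4.   0.4 -3.4] w 0.0156
 d mm [ -3.4  -7.1 -14.9]
 rotvec [-0.0197 -0.0862 -0.0209]
t 17.25 pos [552.8 -41.9 137.7] yaw(z) 0.96 F [-4.   0.4 -3.4] w 0.0156
 d mm [ 10.8  -7.1 -29.8]
 rotvec [-0.0158 -0.2862 -0.0229]
```

Run:
```python
from h import *
o,m=tilt(.52);print(o["q"].round(3),o["joint_velocities"].round(3),o["joint_torque"].round(1),o["moment"])
p=vision.camera("scene");cv2.imwrite("pics/s11.png",cv2.resize(p["image"][120:270,240:430],(760,600),interpolation=cv2.INTER_CUBIC))
p=vision.camera("wrist");cv2.imwrite("pics/w11.png",p["image"])
st()
```

```text
t 17.25 pos [552.8 -41.9 137.7] yaw(z) 0.96 F [-4.   0.4 -3.4] w 0.0156
 d mm [-8.2 -7.1 -8.1]
 rotvec [-0.0212 -0.0062 -0.0201]
[-0.405  0.484  2.083  1.134  0.249  0.074] [ 0.005 -0.008 -0.034 -0.137  0.017  0.133] [  0.5 -33.7  -9.5   1.3   0.   -0.9] [-0.19384361  1.45031404 -0.12856147]
t 17.35 pos [552.8 -42.4 137.9] yaw(z) 1.07 F [-0.9 -0.5 -1.7] w 0.0154
```

View pics/s11.png

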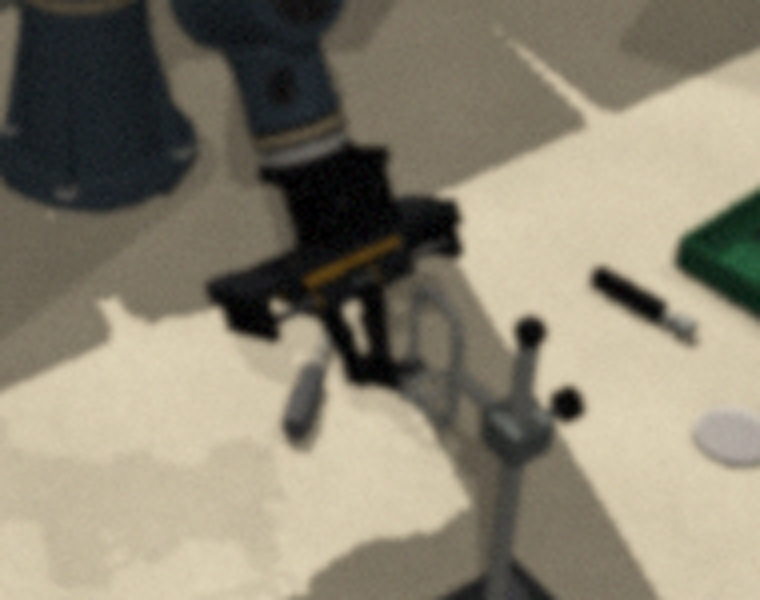

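View pics/w11.png

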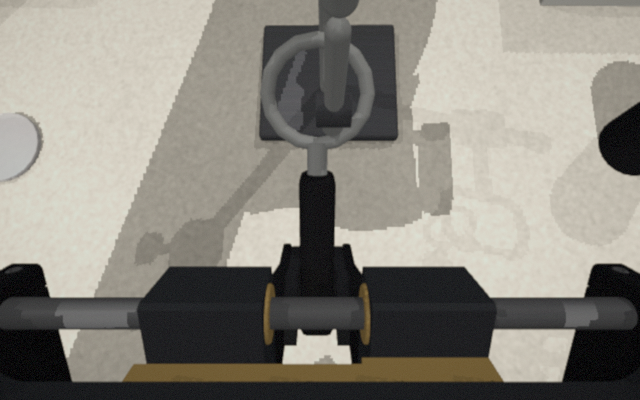

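The wrist is near its singularity (q5 ≈ 0.25), so it slid about 7 mm sideways. In view, the ring is still round the hook (ring at (317,90), hook bar inside at (335,100)). I'll stop tilting the tool and recentre. Then I'll relax the grip, let the hook pivot the key as I lower, and let gravity do the rest.

play_rows --moves "-3 -3 -2 0 0 0 0;-3 -3 -2 0 0 0 0;-2 -1 -2 0 0 0 0;0 0 0 0 0 0 0"

```text
time: 17.75
position: [0.5506, -0.05, 0.1356]
tool_rot: [-0.355, 0.353, -0.598, 0.626]
ft_force: [0.2, -0.4, -1.2]
grip_width: 0.0152
```

Run:
```python
from h import *
o,m=tilt(.5);print(o["q"].round(3))
```

```text
t 17.75 pos [550.6 -50.  135.6] yaw(z) 1.42 F [ 0.2 -0.4 -1.2] w 0.0152
 d mm [-7.1  1.  -4.3]
 rotvec [-0.018   0.0212 -0.0259]
[-0.428  0.49   2.093  1.217  0.254 -0.037]
```

play_rows --moves "-1 0 -4 0 0 0 0;-1 0 -4 0 0 0 0;-1 0 -3 0 0 0 0"

```text
time: 18.05
position: [0.5521, -0.0505, 0.1275]
tool_rot: [-0.354, 0.35, -0.599, 0.627]
ft_force: [0.0, -0.3, -0.5]
grip_width: 0.0158
```

Run:
```python
from h import *
o,m=tilt(.5);print(o["q"].round(3))
```

```text
t 18.05 pos [552.1 -50.5 127.5] yaw(z) 1.65 F [ 0.  -0.3 -0.5] w 0.0158
 d mm [-8.6  1.5  3.8]
 rotvec [-0.0162  0.0284 -0.029 ]
[-0.43   0.511  2.101  1.354  0.248 -0.181]
```

play_rows --moves "-4 1 -4 0 0 0 0;-3 0 -3 0 0 0 0;-2 0 -3 0 0 0 0"

```text
time: 18.35
position: [0.5474, -0.0497, 0.1199]
tool_rot: [-0.353, 0.347, -0.599, 0.629]
ft_force: [1.0, -0.1, -1.1]
grip_width: 0.0153
```

Run:
```python
from h import *
o,m=tilt(.53,(.633,-.049,.175));print(o["q"].round(3))
```

```text
t 18.35 pos [547.4 -49.7 119.9] yaw(z) 1.88 F [ 1.  -0.1 -1.1] w 0.0153
 d mm [-0.2  0.7 -2.2]
 rotvec [-0.0142  0.0052 -0.0325]
[-0.435  0.529  2.122  1.531  0.248 -0.371]
```

play_rows --moves "3 0 -5 0 -0.05 0 0;3 0 -5 0 -0.05 0.01 0;0 0 0 0 0 0 0"

```text
time: 18.65
position: [0.554, -0.0466, 0.1146]
tool_rot: [-0.332, 0.325, -0.605, 0.647]
ft_force: [-0.0, 0.7, -0.7]
grip_width: 0.0155
```

Run:
```python
from h import *
o,m=tilt(.63,(.633,-.049,.176));print(o["q"].round(3))
```

```text
t 18.65 pos [554.  -46.6 114.6] yaw(z) 2.48 F [-0.   0.7 -0.7] w 0.0155
 d mm [-0.7 -2.4 -4.1]
 rotvec [-0.0189 -0.0262 -0.0484]
[-0.452  0.567  2.159  1.945  0.318 -0.813]
```

The wrist has rolled past the singularity (q4 1.95, q5 rising), so I can keep tilting about the ring bar.

play_rows --moves "3 -1 -5 -0.008 -0.05 -0.015 0;3 -1 -5 -0.004 -0.05 -0.01 0;3 0 -4 0 -0.05 -0.01 0;0 0 0 0 0 0 0"

```text
time: 19.05
position: [0.5685, -0.046, 0.105]
tool_rot: [-0.282, 0.278, -0.637, 0.662]
ft_force: [0.7, 0.4, -1.0]
grip_width: 0.0156
```

Run:
```python
from h import *
o,m=tilt(.76,(.633,-.049,.178));print(o["q"].round(3))
```

```text
t 19.05 pos [568.5 -46.  105. ] yaw(z) 1.42 F [ 0.7  0.4 -1. ] w 0.0156
 d mm [-6.  -3.  -2.3]
 rotvec [-0.0094 -0.0037 -0.0251]
[-0.463  0.671  2.236  2.464  0.561 -1.343]
```

play_rows --moves "1 -1 -4 -0.004 -0.05 -0.012 0;2 -1 -4 -0.004 -0.05 -0.008 0;2 -1 -4 0 -0.05 -0.005 0;0 0 0 0 0 0 0"

```text
time: 19.45
position: [0.58, -0.0452, 0.0967]
tool_rot: [-0.225, 0.227, -0.662, 0.678]
ft_force: [0.0, -0.3, -0.4]
grip_width: 0.0156
```

Run:
```python
from h import *
o,m=tilt(.93,(.633,-.049,.178));print(o["q"].round(3))
```

```text
t 19.45 pos [580.  -45.2  96.7] yaw(z) 0.38 F [ 0.  -0.3 -0.4] w 0.0156
 d mm [-3.8 -3.8 -4.8]
 rotvec [-0.0105 -0.0098 -0.0118]
[-0.485  0.82   2.305  2.622  0.906 -1.547]
```

play_rows --moves "2 -2 -4 -0.004 -0.05 0 0;3 -1 -4 -0.003 -0.05 0 0;3 -1 -3 0 -0.05 0 0;0 0 0 0 0 0 0"

```text
time: 19.85
position: [0.5941, -0.045, 0.0897]
tool_rot: [-0.169, 0.172, -0.673, 0.699]
ft_force: [0.2, -0.3, -0.9]
grip_width: 0.0155
```

Run:
```python
from h import *
o,m=tilt(1.08,(.633,-.049,.178));print(o["q"].round(3))
p=vision.camera("scene");cv2.imwrite("pics/s12.png",cv2.resize(p["image"][120:270,240:430],(760,600),interpolation=cv2.INTER_CUBIC))
p=vision.camera("wrist");cv2.imwrite("pics/w12.png",p["image"])
```

```text
t 19.85 pos [594.1 -45.   89.7] yaw(z) 0.58 F [ 0.2 -0.3 -0.9] w 0.0155
 d mm [-4.3 -4.  -5.4]
 rotvec [-0.0134  0.0036 -0.0265]
[-0.516  0.987  2.33   2.622  1.234 -1.654]
```

View pics/s12.png

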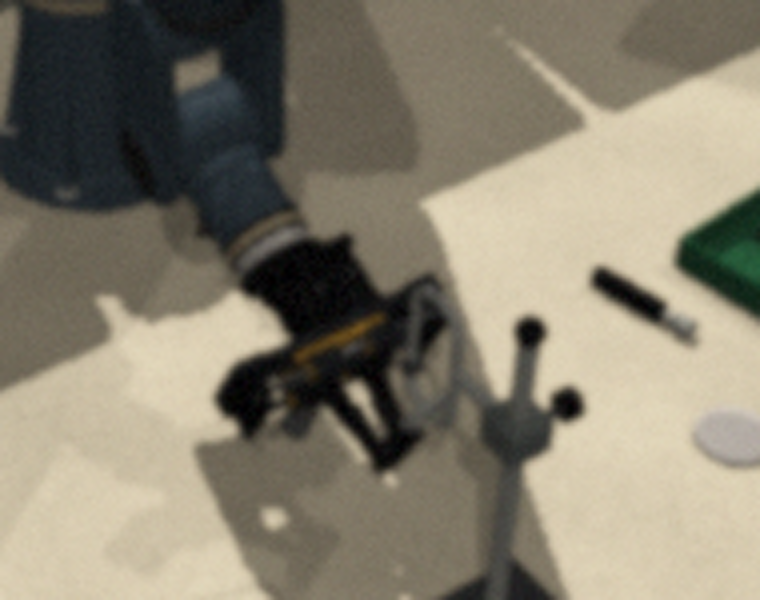

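View pics/w12.png

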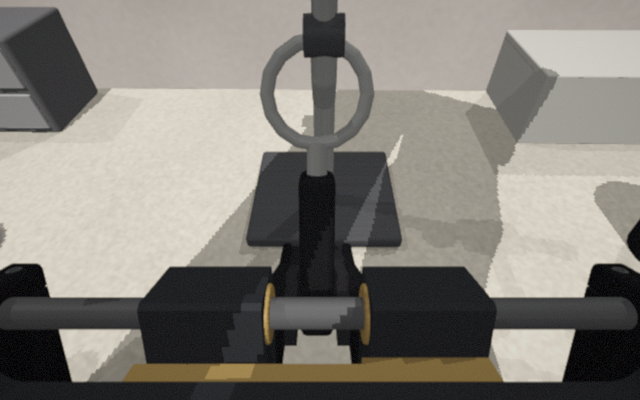

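play_rows --moves "2 -2 -3 -0.004 -0.05 -0.008 0;3 -1 -3 -0.003 -0.05 -0.008 0;4 -1 -3 -0.002 -0.05 -0.005 0;0 0 0 0 0 0 0"

```text
time: 20.35
position: [0.6069, -0.0471, 0.089]
tool_rot: [-0.115, 0.112, -0.69, 0.706]
ft_force: [-0.3, 0.6, -0.0]
grip_width: 0.0156
```

Run:
```python
from h import *
o,m=tilt(1.23,(.633,-.049,.178));print(o["q"].round(3))
```

```text
t 20.35 pos [606.9 -47.1  89. ] yaw(z) 1.33 F [-0.3  0.6 -0. ] w 0.0156
 d mm [ -2.7  -1.9 -10. ]
 rotvec [ 0.0001  0.0184 -0.0133]
[-0.519  1.136  2.325  2.631  1.525 -1.734]
```

play_rows --moves "3 -2 -3 -0.004 -0.05 -0.008 0;3 -1 -3 -0.003 -0.05 -0.008 0;4 -1 -2 -0.002 -0.05 -0.005 0;0 0 0 0 0 0 0"

```text
time: 20.75
position: [0.6198, -0.0491, 0.087]
tool_rot: [-0.061, 0.055, -0.702, 0.707]
ft_force: [0.1, -0.1, -0.2]
grip_width: 0.0154
```

Run:
```python
from h import *
o,m=tilt(1.38,(.633,-.049,.178));print(o["q"].round(3))
```

```text
t 20.75 pos [619.8 -49.1  87. ] yaw(z) 3.49 F [ 0.1 -0.1 -0.2] w 0.0154
 d mm [ -0.4   0.1 -11.3]
 rotvec [0.0086 0.027  0.0011]
[-0.51   1.261  2.279  2.624  1.755 -1.776]
```

Tilted to about 1.4 rad. Lowering until the ring rests in the bend.

play_rows --moves "0 0 -4 0 0 0 0;0 0 -4 0 0 0 0;0 0 0 0 0 0 0"

```text
time: 21.05
position: [0.6205, -0.0483, 0.0818]
tool_rot: [-0.061, 0.054, -0.701, 0.708]
ft_force: [-0.8, 0.1, -1.3]
grip_width: 0.0157
```

play_rows --moves "0 0 -2 0 0 0 0;0 0 -1 0 0 0 0"

```text
time: 21.25
position: [0.6206, -0.0482, 0.0798]
tool_rot: [-0.061, 0.054, -0.701, 0.708]
ft_force: [0.7, 0.7, -1.0]
grip_width: 0.0156
```

play_rows --moves "0 0 -2 0 0 0 0;0 0 -1 0 0 0 0"

```text
time: 21.45
position: [0.6206, -0.0483, 0.0768]
tool_rot: [-0.061, 0.054, -0.701, 0.708]
ft_force: [0.1, -0.0, -0.3]
grip_width: 0.0155
```

Run:
```python
from h import *
o,m=tilt(1.40,(.633,-.049,.175));print(o["q"].round(3))
```

```text
t 21.45 pos [620.6 -48.3  76.8] yaw(z) 3.63 F [ 0.1 -0.  -0.3] w 0.0155
 d mm [ 0.8 -0.7 -4.3]
 rotvec [ 0.0086  0.0073 -0.0023]
[-0.509  1.284  2.266  2.62   1.763 -1.782]
```

play_rows --moves "0 0 -2 0 0 0 0;0 0 -1 0 0 0 0"

```text
time: 21.65
position: [0.6205, -0.0483, 0.0733]
tool_rot: [-0.061, 0.055, -0.701, 0.708]
ft_force: [0.1, -0.5, -0.9]
grip_width: 0.0157
```

play_rows --moves "0 0 -2 0 0 0 0;0 0 -1 0 0 0 0"

```text
time: 21.85
position: [0.6209, -0.0483, 0.0719]
tool_rot: [-0.059, 0.053, -0.701, 0.709]
ft_force: [0.8, 0.4, 3.5]
grip_width: 0.0154
```

Run:
```python
from h import *
o,m=tilt(1.40,(.633,-.049,.175))
```

```text
t 21.85 pos [620.9 -48.3  71.9] yaw(z) 3.74 F [0.8 0.4 3.5] w 0.0154
 d mm [ 0.5 -0.7  0.6]
 rotvec [ 0.0085  0.0126 -0.0023]
```

Contact is +3.5 N up at the expected height, so the ring rests in the bend. Releasing.

play_rows --moves "0 0 0.5 0 0 0 20;0 0 0 0 0 0 24;0 0 0 0 0 0 36;0 0 0 0 0 0 45;0 0 0 0 0 0 45;0 0 0 0 0 0 45" --newtons 10

```text
time: 22.45
position: [0.6207, -0.0483, 0.0715]
tool_rot: [-0.06, 0.054, -0.701, 0.708]
ft_force: [-0.6, 0.3, 0.2]
grip_width: 0.0428
```

Run:
```python
from h import *
o,m=st();print(m.round(3))
p=vision.camera("wrist");cv2.imwrite("pics/w13.png",p["image"])
```

```text
t 22.45 pos [620.7 -48.3  71.5] yaw(z) 3.6 F [-0.6  0.3  0.2] w 0.0428
[[ 0.011  0.987  0.16 ]
 [-1.     0.009  0.01 ]
 [ 0.008 -0.16   0.987]]
```

View pics/w13.png

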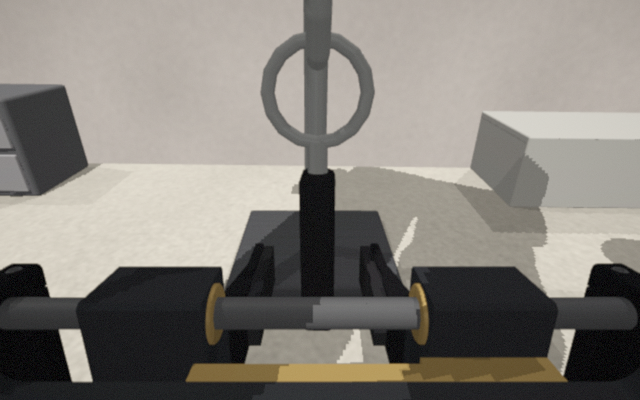

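play_rows --moves "-6 0 1 0 0 0 45;-10 0 2 0 0 0 45;-10 0 2 0 0 0 45;-10 0 2 0 0 0 45;0 0 0 0 0 0 45"

```text
time: 23.0
position: [0.5828, -0.0481, 0.0797]
tool_rot: [-0.06, 0.053, -0.701, 0.708]
ft_force: [-0.3, -0.2, 0.1]
grip_width: 0.045
```

Run:
```python
from h import *
o,m=st();print(o["q"].round(3))
p=vision.camera("wrist");cv2.imwrite("pics/w14.png",p["image"])
```

```text
t 23.0 pos [582.8 -48.1  79.7] yaw(z) 3.76 F [-0.3 -0.2  0.1] w 0.045
[-0.578  1.373  2.36   2.524  1.903 -1.913]
```

View pics/w14.png

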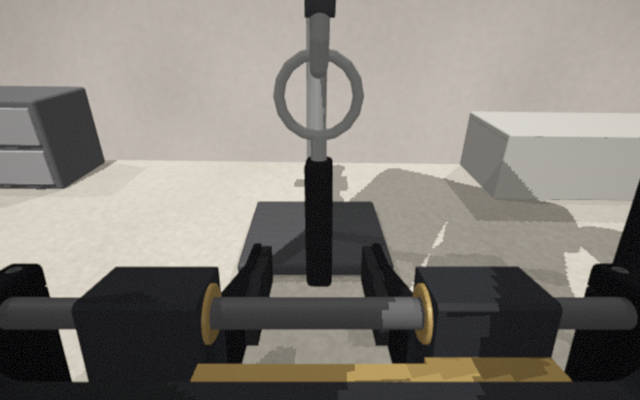

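play_rows --moves "-7 0 0 0 0 0 45;0 0 0 0 0 0 45;0 0 0 0 0 0 45;0 0 0 0 0 0 45;0 0 0 0 0 0 45;0 0 0 0 0 0 45;0 0 0 0 0 0 45;0 0 0 0 0 0 45;0 0 0 0 0 0 45;0 0 0 0 0 0 45;0 0 0 0 0 0 45;0 0 0 0 0 0 45"

```text
time: 24.25
position: [0.5781, -0.048, 0.0805]
tool_rot: [-0.059, 0.05, -0.701, 0.709]
ft_force: [0.5, -0.5, -0.5]
grip_width: 0.0449
```

Run:
```python
from h import *
o,m=st();print(o["q"].round(3))
p=vision.camera("wrist");a=p["image"]
q=vision.camera("scene")
b=q["image"]
p2=vision.camera("wrist");print("diff",cv2.absdiff(a,p2["image"])[0:290].mean(axis=2).max(), cv2.absdiff(a,p2["image"]).mean())
cv2.imwrite("pics/w15.png",cv2.resize(a[0:300,200:440],(480,600),interpolation=cv2.INTER_CUBIC))
cv2.imwrite("pics/s15.png",cv2.resize(b[170:260,290:410],(800,600),interpolation=cv2.INTER_CUBIC))
t=vision.camera("top")
for n in("stub_key","screwdriver","cup","spray","case","lens"):
    d=vision.boxes_of(q,n)
    if d:print(n,round(d[0]["p"],2),world(q,d[0]["point"]).round(3))
```

```text
t 24.25 pos [578.1 -48.   80.5] yaw(z) 5.36 F [ 0.5 -0.5 -0.5] w 0.0449
[-0.589  1.389  2.371  2.504  1.926 -1.941]
diff 95.66666666666667 1.7994127604166668
stub_key 0.63 [0.486 0.304 0.018]
cup 0.61 [ 0.667 -0.326  0.059]
spray 0.74 [0.692 0.36  0.078]
case 0.9 [ 0.607 -0.479  0.043]
lens 0.82 [0.662 0.26  0.009]
```

View pics/w15.png

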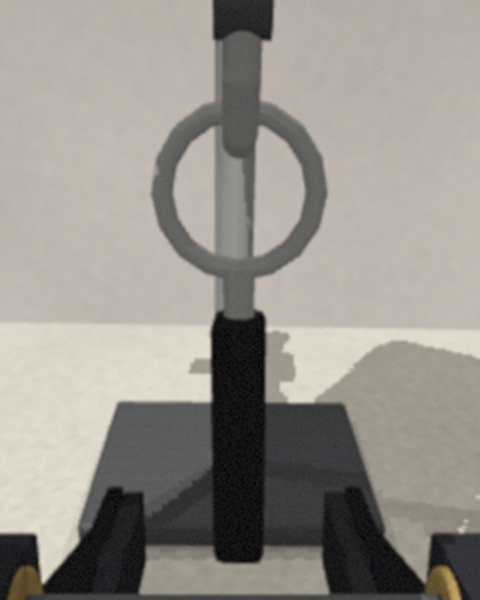

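View pics/s15.png

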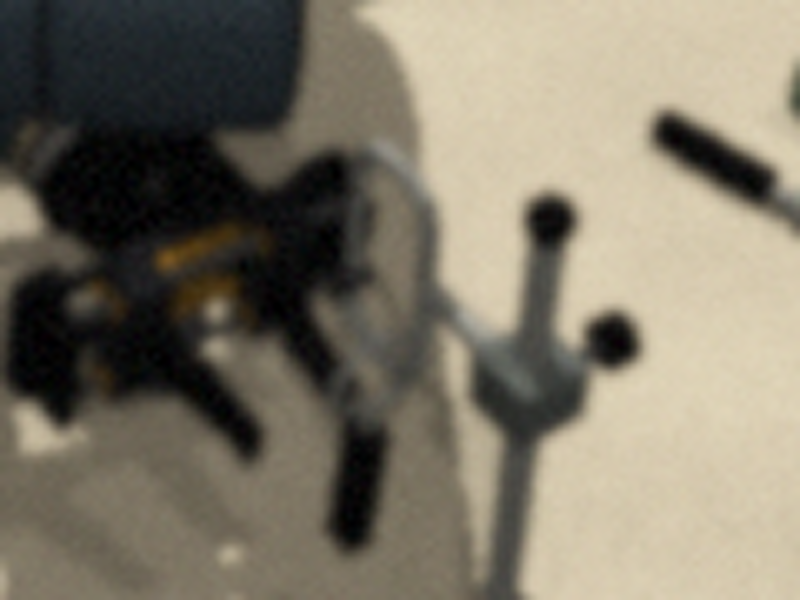

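The key hangs handle down, with its ring round the hook bottom at (240,150) in the crop. There may be slight sway, so I'll wait a bit and measure.

play_rows --moves "0 0 0 0 0 0 45;0 0 0 0 0 0 45;0 0 0 0 0 0 45;0 0 0 0 0 0 45;0 0 0 0 0 0 45;0 0 0 0 0 0 45;0 0 0 0 0 0 45;0 0 0 0 0 0 45;0 0 0 0 0 0 45;0 0 0 0 0 0 45;0 0 0 0 0 0 45;0 0 0 0 0 0 45;0 0 0 0 0 0 45;0 0 0 0 0 0 45;0 0 0 0 0 0 45;0 0 0 0 0 0 45;0 0 0 0 0 0 45;0 0 0 0 0 0 45;0 0 0 0 0 0 45;0 0 0 0 0 0 45"

```text
time: 26.75
position: [0.5781, -0.0479, 0.0805]
tool_rot: [-0.059, 0.05, -0.701, 0.709]
ft_force: [-0.3, -0.3, -1.0]
grip_width: 0.0454
```

Run:
```python
from h import *
st()
for i in range(8):
    p=vision.camera("wrist");g=cv2.cvtColor(p["image"],cv2.COLOR_BGR2GRAY)
    col=g[150:295,316:324].mean(1); e=np.where(col<40)[0]; print(e.min()+150,e.max()+150,end=' | ')
    if i in(0,7):
        if i: print("absdiff",cv2.absdiff(a,g)[:290].max(),(cv2.absdiff(a,g)[:290]>25).sum())
        a=g
s=vision.camera("scene");cv2.imwrite("pics/s16.png",cv2.resize(s["image"][170:260,290:410],(800,600),interpolation=cv2.INTER_CUBIC))
t=vision.camera("top");cv2.imwrite("pics/t16.png",t["image"]);
for d in vision.boxes_of(t,"screwdriver"):print(d["p"],world(t,d["point"]))
```

```text
t 26.75 pos [578.1 -47.9  80.5] yaw(z) 5.36 F [-0.3 -0.3 -1. ] w 0.0454
159 273 | 159 273 | 159 273 | 159 273 | 159 273 | 159 273 | 159 273 | 159 273 | absdiff 21 0
```

View pics/s16.png

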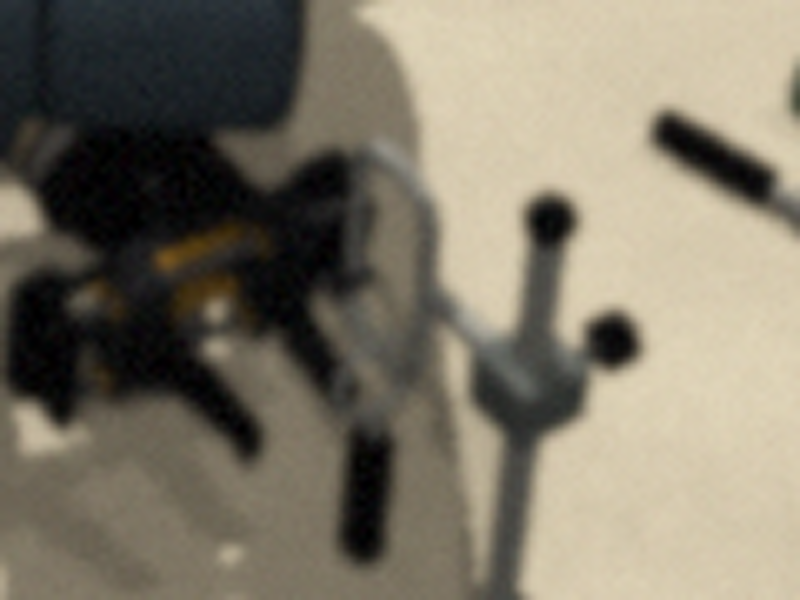

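View pics/t16.png

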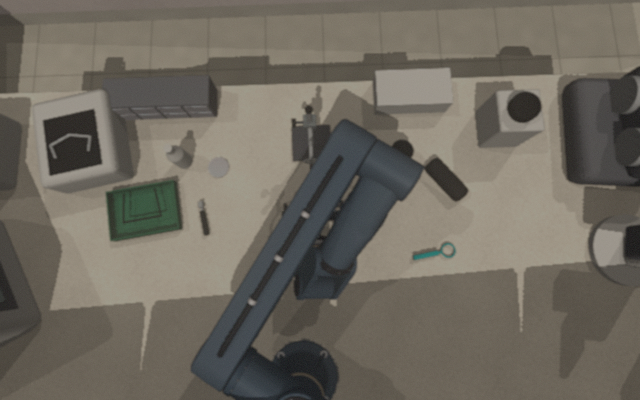

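Run:
```python
from h import *
print(robot.hand_in())
```

```text
the job is handed in; nothing more can be done
None
```

The key is hanging from the snap hook by its ring, handle down, and I handed the job in at about 27 s of the 72 s.

- **Hook height:** I touched the hook's top with the held ring. That put the hinge at about z = 0.194 m, roughly at mid setting, which agrees with the 0.194 to 0.20 m I read from the images.
- **Insertion:** I pressed the ring through the gate. Readings on the way reached about 6 N against the gate, then fell to about 0 N once the ring slipped past.
- **Hanging:** I lowered the ring along the gate to the bend and tilted the key upright. I let go once it rested there with about 3.5 N.
- **One deviation:** during the tilt the wrist passed near a singularity and slid about 7 mm sideways, with readings of about 5 N. I recentred and carried on.

Last checks before handing in:
- **Key:** the ring is round the hook's bottom bend, and the key did not move over eight pictures.
- **Gripper:** it is open and clear of the key, and forces are near 0 N.
- **Other things:** the stub key, cup, spray, case and lens all read within about 6 mm of their first positions.

Three things I could not check directly:
- **Screwdriver:** it was hidden under the arm in the last pictures and the networks did not find it. I only know that no notable force showed while the arm was over it.
- **Gate:** that it is shut is inferred from the force drop and from the ring sitting below it.
- **Peak forces:** forces were only read at the end of each move, so peaks in between were not seen.

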